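# Ready the solder sucker over its waste pot

## Task

The square steel waste pot is standing upside down: turn it over so that it stands mouth up on the bench top, and let go of it. Then draw the solder sucker (the thicker of the two tools in the sloping holders) out of its holder and hold it upright, nozzle straight down, with the nozzle over the middle of the pot's mouth and a few centimetres above the rim, touching nothing. Finish while still holding it there, and leave the slim pen and the other things on the bench undisturbed.

Things in the scene. Friction and masses are not known exactly. Their poses are not given: they have to be found in the camera images.
- pot: Loose square steel pot, 52 x 52 mm outside, 54 mm tall, walls 3 mm, floor 3 mm, straight-sided, 0.08 to 0.17 kg. Origin: centre of the outside of its closed bottom; its z axis runs from the bottom to the open mouth, x and y are square to its side walls. It starts mouth down, so its origin is then on top (54 mm up) and its z axis points down.
- pot_mouth (a point): Centre of the pot's open mouth, level with the rim, 54 mm along the pot's z axis from its origin.
- sucker: Loose solder sucker, straight round tool, 0.05-0.1 kg. Origin: nozzle tip; z runs up the tool to the knob. Along z: white nozzle 8 mm thick to 35 mm, aluminium barrel 22 mm thick to 150, rod 8 mm thick to 172, black knob 20 mm thick to 184; balances near 98. Starts nozzle down in its holder, z leaning 55 degrees from vertical; the barrel past 105 mm is clear of the holder.
- pen: Loose slim pen in the other holder, 160 mm long, barrel 14 mm thick; leave it. Origin: tip; z axis runs up the pen.
- holder_a: Fixed sloping holder of the sucker: base plate 150 x 70 x 10 mm and an aluminium channel 34 mm wide, 109 mm long, rising along the holder's +x at 35 degrees above level. Origin: on the bench, 10 mm along +x from the base plate's centre; z up. The nozzle tip rests at (-60, 0, 36) mm; the sucker comes out by a straight pull along its own z and is clear after 110 mm.
- holder_b: Fixed sloping holder of the same make that carries the slim pen; origin and axes as for the other.
- flux: Bystander, loose: amber glass flux bottle, 38 mm across, 85 mm tall. Origin: middle of its underside.
- nozzle: Bystander, loose: steel hot-air nozzle standing on its 48 mm flange, 40 mm tall. Origin: middle of its underside.
- spool: Bystander, loose: flanged metal spool, 56 mm across, 44 mm tall. Origin: middle of its underside.
- jar: Bystander, loose: white screw-lid jar, 44 mm across, 50 mm tall. Origin: middle of its underside.
- pin: Bystander, loose: pointed steel board-support pin standing on its 26 mm foot, 54 mm tall. Origin: middle of its underside.
- driver: Bystander, loose: screwdriver lying flat, 160 mm long, black handle. Origin: middle of its underside; the tool lies along its x axis.
- tray: Bystander, loose: shallow black divided parts tray, 100 x 80 x 25 mm. Origin: middle of its underside.
There are look-alikes about, which are no part of the job. Leave any turquoise look-alike of the sucker alone.

How it is judged:
By the outcome, as a careful person would: the job done as asked, in the order asked, and still so for the second after the job is handed in, while the arm keeps its last pose, push and grip.
It also fails if it takes over 72 s, if anything falls off the work surface, if the arm or the gripper's body presses on something with over 40 N, if the wrist force passes 120 N, or if a joint passes its speed limit or range.

## Robot

A 6-joint arm with a two-finger parallel gripper is mounted at the origin on the work surface. World frame = base frame: x ahead of the robot, y to its left, z up, the work surface at z = 0. Lengths are in m, angles in rad, forces in N, time in s.
With the tool pointing down it reaches from about 0.35 to 0.975 m from the base axis. Payload 4.9 kg.
Tool frame: the origin (TCP) lies midway between the tips of the shut fingers; the grasp point (between the pads) lies ctrl.grip_point_offset behind it (ctrl.grip_point_offset is the distance from the TCP to the grasp point, in m); x points along the fingers, y is the direction in which the jaws open and shut, and the axes are right-handed (so a half turn about x gives the same grasp; the last joint's range is limited). The gripper opens to 85 mm and grips with 20 to 120 N. Pads are 22 mm wide; open, the fingers measure 114 mm over their backs; the gripper's body (76 mm by 85 mm) begins 54 mm behind the grasp point. The pads swing forward as they close: fully open they stand 13 mm farther back than shut.
Start: joints at [-1.432, 0.053, 1.613, -0, 1.476, -0.119], TCP at [0.159, -0.604, 0.231] pointing down, gripper open.
Joint ranges: [-3.01, 3.01], [-1.01, 2.22], [0.06, 2.58], [-1.02, 4.17], [0.09, 2.62], [-3.14, 3.14]. Speed limits (rad/s): [2.57, 2.57, 3.14, 3.14, 3.14, 3.14].

## Interface

Orientations are given as a rotation vector (axis times angle).
In Python, from station import ctrl gives the robot as it stands. The module is installed in compiled form; this text tells all that it offers.
- The arm moves only by the tool drive_tool, never from a script. Its argument "commands" is text: rows parted by semicolons, each of 5 numbers parted by spaces: the closure, from -1 (fully open) to 1 (shut), so that 0 is half open, then the shift along the tool's x, y, z in units of 40 mm (1.0 is 40 mm), then the turn about the tool's x in units of 5 degrees (1.0 is 5 degrees). A call has 1 to 8 rows; each row is the pose to reach, as a shift and turn from the pose commanded when the call began, along the tool's axes at that moment; what a row does not reach only later rows make up. A row lasts 1/12 s, in which the tool goes at most 41.7 mm and 7.16 degrees, less where a joint would pass 70% of its speed; a pose out of reach is approached as far as the arm can. A call with a gripper value outside its range is refused whole. The fingers move at their own pace and stop on an object; "newtons" is the grip in N (left out, the last holds). Time passes only in rows, so rows that repeat a pose let the fingers close. It gives the time, the measured TCP pose, the force and the opening at its end, in the units of the state.
- ctrl.get_obs(): the state, without advancing time (a new reading comes with each control period).
- ctrl.get_image(name): name is "side" or "top" or "wrist"; returns (picture, depth): 420x560x3 uint8, blue, green, red; 420x560 float32, m along the optical axis (not along the pixel's ray), 0 where there is no reading.
- ctrl.camera_info(name): a dict with "K" (3x3 intrinsics, pixels), "T" (4x4, takes a point from camera to world coordinates). Camera axes: x right, y down, z forward; pixel columns grow to the right and rows downward; lengths in m; the calibration is good to about 2 mm. A picture is of the moment at which its call begins: read the wrist's pose just before it. camera_info takes no time and is no camera call; for the wrist camera it gives the pose at the moment of the call.
- ctrl.finish_job(): hands the job in, once; it reports no verdict.
The state is a dict: "t": time; "q": joint angles; "dq": joint speeds; "effort": joint torques, N m; "tool_pos": TCP position; "tool_rot": TCP orientation; "contact_force": force on the tool from outside, world axes, zero at the start; "wrist_torque": the same for the moment, N m; "opening": finger opening in m.
Only numpy, scipy, OpenCV 4.12 (cv2) and the standard library are available. Lean on these libraries where they do the work, as an engineer would, in place of code of your own. Each camera call takes 0.05 s, during which the arm holds its last target.

## Working session

There is one attempt and no reset: what is moved stays moved. The work goes in short steps, Python scripts to look and compute and a tool call to move; the robot and the scene stay as the last step left them, time stands still between calls to the robot, and variables do not carry over. Pictures are saved under pics/ and viewed, and the job is handed in when it is done.

Besides the shell and the picture viewer there is one more tool, called as name(argument=value, ...) on one line, values as JSON. drive_tool: Moves the arm, as the interface text tells. Its arguments: {"type":"object","properties":{"commands":{"type":"string"},"newtons":{"type":"number"}},"required":["commands"]}

```bash
mkdir -p pics; ls; python3 - <<'E'
from station import ctrl
import cv2,numpy as np
np.set_printoptions(precision=4,suppress=True)
o=ctrl.get_obs()
for k in o: print(k,o[k])
print(ctrl.grip_point_offset)
for n in("side","top","wrist"):
    c=ctrl.camera_info(n);print(n,c["K"],c["T"])
    im,d=ctrl.get_image(n);cv2.imwrite(f"pics/{n}0.png",im);np.save(f"pics/{n}0.npy",d)
E
```

```text
pics
t 0.0
q [-1.432   0.0534  1.6143 -0.      1.476  -0.119 ]
dq [-0.001  -0.0007 -0.0023 -0.001  -0.      0.0008]
effort [ -0.0008 -39.3681 -37.0178  -0.0001   0.0071  -0.    ]
tool_pos [ 0.1592 -0.6037  0.2301]
tool_rot [ 2.0849  0.2724 -2.085 ]
contact_force [ 0.5273  0.4356 -0.0617]
wrist_torque [-0.0123 -0.0375  0.0243]
opening 0.0853560938153037
0.0187
side [[501.8276   0.     275.4175]
 [  0.     501.8276 220.08  ]
 [  0.       0.       1.    ]] [[-0.7643 -0.4424  0.4692 -0.2035]
 [-0.6446  0.5019 -0.5768  0.852 ]
 [ 0.0197 -0.7432 -0.6688  1.0708]
 [ 0.      0.      0.      1.    ]]
top [[401.5927   0.     279.9709]
 [  0.     401.5927 207.7926]
 [  0.       0.       1.    ]] [[-0.0501 -0.9771  0.2069  0.2725]
 [-0.9987  0.0482 -0.0144  0.0062]
 [ 0.0041 -0.2073 -0.9783  1.1879]
 [ 0.      0.      0.      1.    ]]
wrist [[313.2162   0.     278.0366]
 [  0.     313.2162 209.579 ]
 [  0.       0.       1.    ]] [[ 0.256  -0.9284 -0.2693  0.2271]
 [-0.9667 -0.2461 -0.0705 -0.5857]
 [-0.0008  0.2784 -0.9605  0.3735]
 [ 0.      0.      0.      1.    ]]
```

View pics/top0.png

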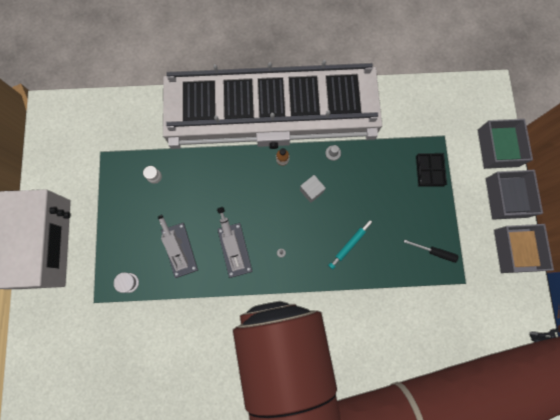

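View pics/side0.png

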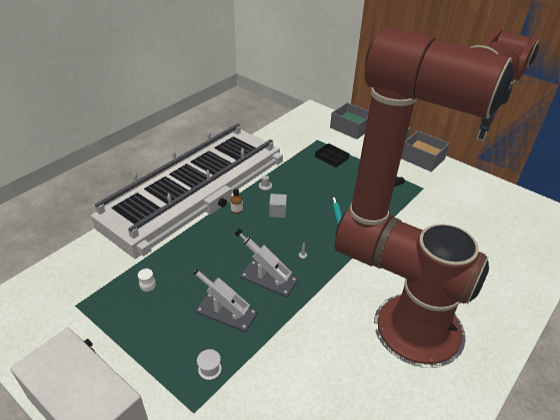

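Top view: the pot (grey square) is at about (313,187). The two holders are at (177,248) and (234,245), and the turquoise look-alike is at (350,245). I'll enlarge these and measure.

```bash
cat > h.py <<'E'
from station import ctrl
import cv2,numpy as np
from scipy.spatial.transform import Rotation as R
np.set_printoptions(precision=4,suppress=True)
def cloud(n,d):
    c=ctrl.camera_info(n);K=c["K"];T=np.array(c["T"])
    v,u=np.mgrid[0:420,0:560]
    p=np.stack([(u-K[0][2])/K[0][0]*d,(v-K[1][2])/K[1][1]*d,d],-1)
    return p@T[:3,:3].T+T[:3,3]
def tool(o=None):
    o=o or ctrl.get_obs();return np.array(o["tool_pos"]),R.from_rotvec(o["tool_rot"])
E
python3 - <<'E'
from h import *
a=cv2.imread("pics/top0.png")[195:285,140:260];b=cv2.imread("pics/side0.png")[220:340,180:310]
cv2.imwrite("pics/crop1.png",np.hstack([cv2.resize(a,(400,300),interpolation=3),cv2.resize(b,(325,300),interpolation=3)]))
P=cloud("top",np.load("pics/top0.npy"))
for u,v in [(313,187),(221,210),(224,217),(230,235),(240,268),(160,218),(281,253),(282,157),(334,152),(152,173),(125,283),(350,245),(430,170),(200,280),(430,250)]: print(u,v,P[v,u])
E
```

```text
313 187 [ 0.5689 -0.1097  0.0564]
221 210 [0.4942 0.1468 0.1479]
224 217 [0.5032 0.1579 0.0029]
230 235 [0.4324 0.1293 0.1071]
240 268 [0.3464 0.1105 0.0461]
160 218 [0.4842 0.3126 0.1299]
281 253 [ 0.3846 -0.0072  0.0276]
282 157 [ 0.6628 -0.024   0.0626]
334 152 [ 0.6791 -0.182   0.0393]
152 173 [0.6367 0.3611 0.049 ]
125 283 [0.3211 0.4335 0.0424]
350 245 [ 0.3986 -0.2096  0.0197]
430 170 [ 0.6157 -0.4741  0.0152]
200 280 [0.3206 0.2316 0.0016]
430 250 [ 0.3724 -0.4408  0.0208]
```

View pics/crop1.png

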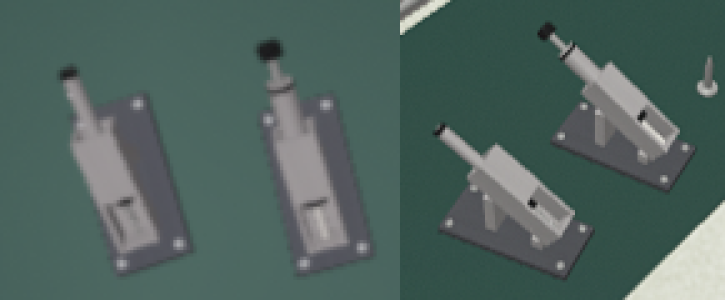

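View pics/wrist0.png

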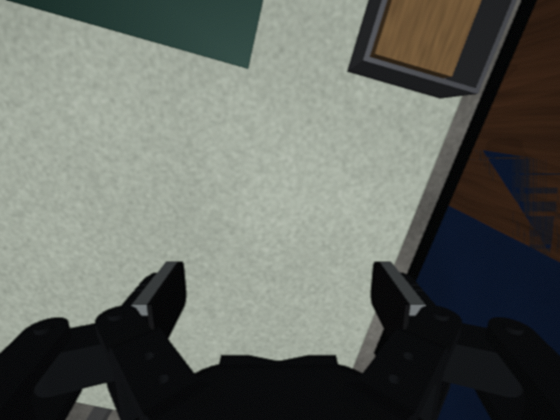

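Crop: the right-hand holder (top view about (234,245), knob (221,210)) carries a tool with a wide barrel, thin rod and fat knob, so it's the sucker. The left one (160,218) is uniformly slim, so it's the pen. The turquoise tool at (350,245) is the decoy. Next I'll measure the pot and holder from both views.

```bash
python3 - <<'E'
from h import *
for n in("top","side"):
    P=cloud(n,np.load(f"pics/{n}0.npy"))
    x,y,z=P[...,0],P[...,1],P[...,2]
    m=(abs(x-.57)<.06)&(abs(y+.11)<.06)&(z>.044)
    q=P[m];r=cv2.minAreaRect((q[:,:2]*1000).astype(np.float32));print(n,"pot",m.sum(),r,np.median(q[:,2]))
    # base plate of holder A
    for nm,cx,cy in(("A",.40,.12),("B",.40,.27)):
        m=(abs(x-cx)<.14)&(abs(y-cy)<.075)&(z>.006)&(z<.014)
        lab=cv2.connectedComponents(m.astype(np.uint8))[1]
        q=P[m];r=cv2.minAreaRect((q[:,:2]*1000).astype(np.float32));print(nm,m.sum(),r)
        m=(abs(x-cx)<.17)&(abs(y-cy)<.08)&(z>.10)
        q=P[m];s=np.argsort(q[:,2]);print(" high",q[s[::max(1,len(s)//12)]].round(3).tolist())
E
```

```text
top pot 323 ((571.6029052734375, -107.19367980957031), (52.604331970214844, 52.642147064208984), 36.34941101074219) 0.05417777041302263
A 673 ((405.39288330078125, 119.34394073486328), (148.2743682861328, 263.16943359375), 89.88447570800781)
 high [[0.436, 0.13, 0.1], [0.424, 0.124, 0.105], [0.428, 0.148, 0.109], [0.456, 0.136, 0.116], [0.474, 0.142, 0.126], [0.503, 0.147, 0.143], [0.231, 0.092, 0.26], [0.239, 0.066, 0.276], [0.231, 0.072, 0.292], [0.235, 0.06, 0.68], [0.234, 0.057, 0.691], [0.232, 0.053, 0.703], [0.235, 0.041, 0.712]]
B 660 ((399.08087158203125, 269.9814147949219), (275.607421875, 147.6903076171875), 1.3691996335983276)
 high [[0.423, 0.301, 0.1], [0.43, 0.288, 0.101], [0.43, 0.298, 0.103], [0.428, 0.314, 0.104], [0.443, 0.284, 0.105], [0.435, 0.283, 0.107], [0.427, 0.307, 0.108], [0.432, 0.302, 0.11], [0.459, 0.301, 0.112], [0.47, 0.305, 0.117], [0.48, 0.307, 0.121], [0.477, 0.314, 0.125], [0.49, 0.318, 0.13]]
side pot 203 ((567.4885864257812, -106.16476440429688), (51.400054931640625, 60.17586898803711), 39.877685546875) 0.05225759503951832
A 651 ((388.42584228515625, 135.86752319335938), (108.62237548828125, 241.474365234375), 89.01617431640625)
 high [[0.416, 0.148, 0.1], [0.416, 0.131, 0.103], [0.425, 0.142, 0.105], [0.446, 0.154, 0.108], [0.459, 0.156, 0.112], [0.448, 0.148, 0.117], [0.468, 0.158, 0.123], [0.463, 0.151, 0.129], [0.494, 0.16, 0.141], [0.237, 0.076, 0.256], [0.233, 0.041, 0.302], [0.239, 0.052, 0.677], [0.23, 0.043, 0.707]]
B 752 ((415.8327941894531, 281.137939453125), (131.0447235107422, 237.5830841064453), 87.57798767089844)
 high [[0.432, 0.318, 0.1], [0.424, 0.291, 0.101], [0.435, 0.284, 0.102], [0.424, 0.298, 0.103], [0.429, 0.29, 0.104], [0.417, 0.316, 0.106], [0.43, 0.303, 0.107], [0.432, 0.311, 0.108], [0.468, 0.318, 0.111], [0.465, 0.31, 0.114], [0.471, 0.317, 0.118], [0.477, 0.314, 0.123], [0.482, 0.326, 0.129]]
```

```bash
cat >> h.py <<'E'
def goto(p,phi=None,note=""):
    """units (tool x,y,z shift, turn) from current pose to TCP p, jaw-axis heading phi deg (mod 180 best)"""
    o=ctrl.get_obs();t,r=tool(o);M=r.as_matrix()
    s=M.T@(np.array(p)-t)/.04
    ph=np.degrees(np.arctan2(M[1,1],M[0,1]))
    out=f"shift {s.round(3)} dist {np.linalg.norm(np.array(p)-t):.3f} phi {ph:.1f}"
    if phi is not None:
        # tool x down: +turn about x lowers phi
        d=[-(((phi+k-ph)+180)%360-180) for k in(0,180)]
        out+=f" turn opts {[round(e/5,3) for e in d]}"
    print(note,out,"t",round(o["t"],2),"tcp",t,"xaxis",M[:,0],"z",M[:,2],"q6",o["q"][5],"F",np.array(o["contact_force"]),"open",round(o["opening"],4))
E
python3 -c "
from h import *
goto([.563,-.096,.15],216.3)"
```

```text
shift [  2.026  -9.7   -12.996] dist 0.654 phi -75.2 turn opts [np.float64(13.694), np.float64(-22.306)] t 0.15 tcp [ 0.1593 -0.6039  0.2303] xaxis [-0.0002  0.0016 -1.    ] z [-0.967  -0.255  -0.0002] q6 -0.11901311564476008 F [0.0759 0.3869 0.6299] open 0.0856
```

drive_tool(commands="-1 0 -0.6 -0.8 -1.4; -1 0 -1.2 -1.6 -2.8; -1 0 -1.8 -2.4 -4.2; -1 0 -2.4 -3.2 -5.6; -1 0 -3 -4 -7; -1 0 -3.6 -4.8 -8.4; -1 0 -4.2 -5.6 -9.8; -1 0 -4.85 -6.5 -11.15", newtons=40)

```text
t: 0.82
tool_pos: [0.3601, -0.3508, 0.2311]
tool_rot: [1.451, 1.032, -1.451]
contact_force: [0.7, -0.2, -0.2]
opening: 0.0854
```

```bash
python3 -c "
from h import *
goto([.563,-.096,.17],36.3)"
```

```text
shift [ 1.526  2.698 -7.683] dist 0.331 phi -19.2 turn opts [np.float64(-11.096), np.float64(24.904)] t 0.82 tcp [ 0.3601 -0.3508  0.2311] xaxis [-0.0001  0.     -1.    ] z [-0.3285 -0.9445  0.    ] q6 -0.5857149263362009 F [ 0.6886 -0.1635 -0.2182] open 0.0854
```

drive_tool(commands="-1 0.2 0.35 -1 -1.4; -1 0.4 0.7 -1.95 -2.8; -1 0.6 1.05 -2.9 -4.2; -1 0.8 1.4 -3.9 -5.6; -1 1.0 1.75 -4.85 -7; -1 1.2 2.05 -5.8 -8.4; -1 1.4 2.4 -6.75 -9.8; -1 1.53 2.7 -7.68 -11.1")

```text
t: 1.48
tool_pos: [0.5643, -0.0968, 0.1688]
tool_rot: [0.73, 1.446, -0.73]
contact_force: [1.3, -0.4, -0.1]
opening: 0.0855
```

```bash
python3 -c "
from h import *
T=np.array(ctrl.camera_info('wrist')['T']);K=ctrl.camera_info('wrist')['K']
goto([.563,-.096,.017],36.3)
im,d=ctrl.get_image('wrist');cv2.imwrite('pics/w1.png',im)
v,u=np.mgrid[0:420,0:560]
p=np.stack([(u-K[0][2])/K[0][0]*d,(v-K[1][2])/K[1][1]*d,d],-1)@T[:3,:3].T+T[:3,3]
m=(abs(p[...,0]-.571)<.06)&(abs(p[...,1]+.107)<.06)&(p[...,2]>.046)&(p[...,2]<.06)
q=p[m];print(m.sum(),cv2.minAreaRect((q[:,:2]*1000).astype(np.float32)),np.median(q[:,2]))
"
```

```text
shift [ 3.796 -0.012 -0.032] dist 0.152 phi 36.4 turn opts [np.float64(0.018), np.float64(-35.982)] t 1.48 tcp [ 0.5643 -0.0968  0.1688] xaxis [-0.0012  0.0003 -1.    ] z [ 0.5932 -0.805  -0.001 ] q6 -0.9348611732373696 F [ 1.3491 -0.392  -0.1062] open 0.0855
3597 ((569.605712890625, -108.27366638183594), (52.06098937988281, 53.02772521972656), 36.60799026489258) 0.054745219776099474
```

View pics/w1.png

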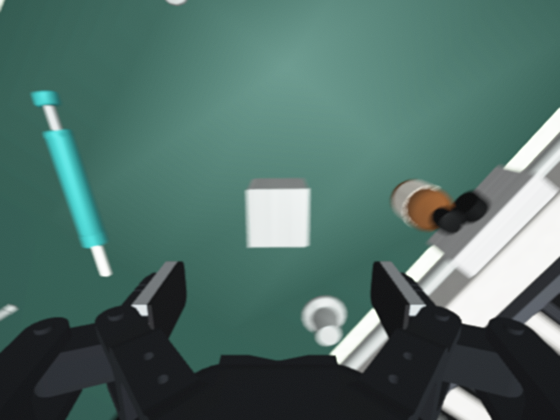

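Wrist view: pot top square at (278,217), sitting between the fingers and aligned with them. Its centre is (0.570,-0.108), yaw 36.5°, height 54 mm, matching the description. I'll descend and grip it near the edge it will roll over.

drive_tool(commands="-1 0.9 -0.05 -0.04 0; -1 1.8 -0.05 -0.04 0; -1 2.7 -0.05 -0.04 0; -1 3.4 -0.05 -0.04 0; -1 3.8 -0.05 -0.04 0; -1 3.8 -0.05 -0.04 0; 0.4 3.8 -0.05 -0.04 0; 0.6 3.8 -0.05 -0.04 0", newtons=25)

```text
t: 2.2
tool_pos: [0.5623, -0.0993, 0.0196]
tool_rot: [0.735, 1.441, -0.734]
contact_force: [-0.8, -0.1, -0.7]
opening: 0.0634
```

drive_tool(commands="0.8 0 0 0 0; 0.8 0 0 0 0; 0.8 0 0 0 0")

```text
t: 2.45
tool_pos: [0.5631, -0.0994, 0.0205]
tool_rot: [0.735, 1.439, -0.734]
contact_force: [0.1, 1.2, 4.9]
opening: 0.0521
```

```bash
python3 -c "
from h import *
goto([.563,-.096,.017],36.3)
im,d=ctrl.get_image('wrist');cv2.imwrite('pics/w2.png',im)
"
```

```text
shift [ 0.088  0.048 -0.071] dist 0.005 phi 36.0 turn opts [np.float64(-0.056), np.float64(35.944)] t 2.45 tcp [ 0.5631 -0.0994  0.0205] xaxis [ 0.0041 -0.0013 -1.    ] z [ 0.5881 -0.8088  0.0035] q6 -0.933544674905798 F [0.1479 1.1522 4.9279] open 0.0521
```

View pics/w2.png

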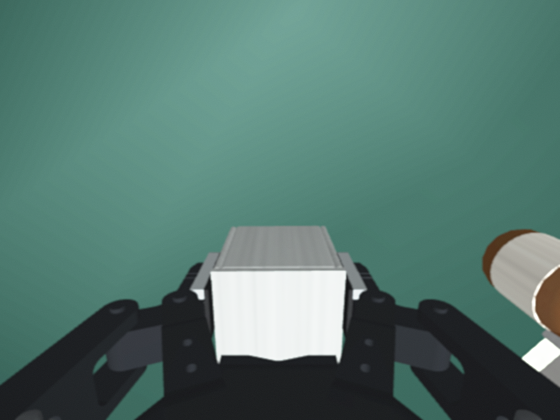

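Wrist view: the pot is held between the pads at (278,310), close to the roll edge. First I'll try a small roll step with slight downward pressure.

drive_tool(commands="0.8 0 0 -0.15 0; 0.8 0 0 -0.3 0; 0.8 0 0 -0.45 0; 0.8 0 0 -0.6 0; 0.8 0 0 -0.6 0", newtons=25)

```text
t: 2.92
tool_pos: [0.549, -0.0799, 0.0205]
tool_rot: [0.734, 1.437, -0.734]
contact_force: [1.3, -1.4, 6.0]
opening: 0.0517
```

```bash
python3 -c "
from h import *
goto([.563,-.096,.017],36.3)
im,d=ctrl.get_image('wrist');cv2.imwrite('pics/w3.png',im)
im,d=ctrl.get_image('side');cv2.imwrite('pics/s3.png',cv2.resize(im[150:260,210:340],None,fx=5,fy=5))
"
```

```text
shift [0.091 0.046 0.532] dist 0.022 phi 36.1 turn opts [np.float64(-0.048), np.float64(35.952)] t 2.92 tcp [ 0.549  -0.0799  0.0205] xaxis [ 0.0052 -0.0024 -1.    ] z [ 0.5886 -0.8084  0.005 ] q6 -0.9070405422535184 F [ 1.2893 -1.4268  6.0152] open 0.0517
```

View pics/w3.png

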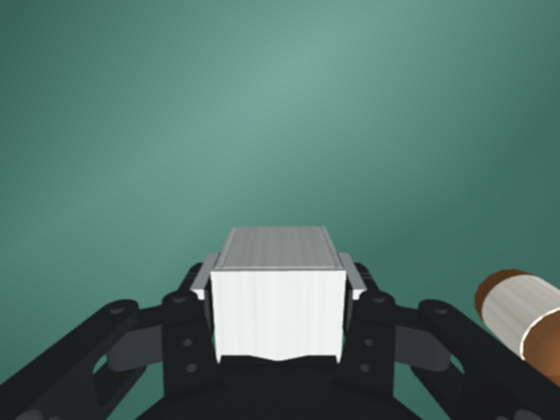

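View pics/s3.png

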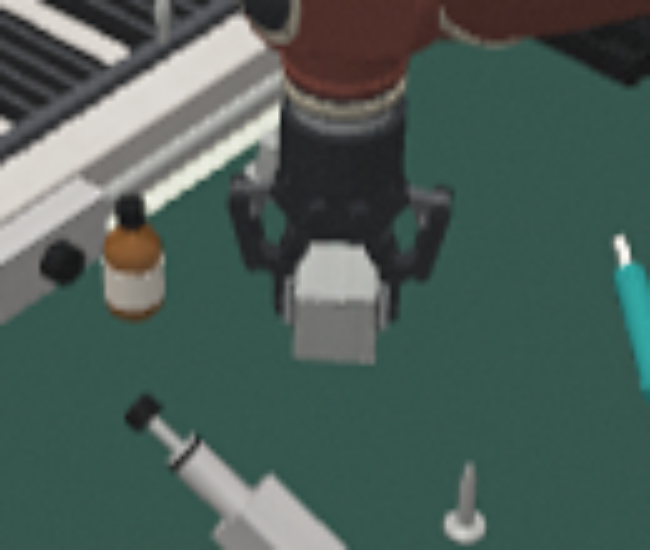

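The pot slid instead of tipping, because the pad friction torque was too large. I'll regrip with only the pad corner on the pot's top roll-side corner, which means less holding torque and a better lever.

drive_tool(commands="0 0 0 0 0; -0.3 0 0 0 0; -0.3 0 0 0 0; -0.3 -0.65 0 0 0; -0.3 -0.65 0 -0.5 0; -0.3 -0.65 0 -0.5 0; 0.5 -0.65 0 -0.5 0; 0.8 -0.65 0 -0.5 0", newtons=25)

```text
t: 3.68
tool_pos: [0.5343, -0.0623, 0.044]
tool_rot: [0.736, 1.447, -0.735]
contact_force: [-5.3, 5.5, 8.6]
opening: 0.0504
```

drive_tool(commands="0.8 0 0 0 0; 0.8 0 0 0 0; 0.8 0 0 0 0")

```text
t: 3.93
tool_pos: [0.5343, -0.0623, 0.044]
tool_rot: [0.736, 1.448, -0.735]
contact_force: [-4.9, 4.1, 9.6]
opening: 0.0506
```

```bash
python3 -c "
from h import *
goto([.563,-.096,.017],36.3)
im,d=ctrl.get_image('side');cv2.imwrite('pics/s4.png',cv2.resize(im[150:260,210:340],None,fx=5,fy=5))
"
```

```text
shift [0.67  0.085 1.106] dist 0.052 phi 36.0 turn opts [np.float64(-0.054), np.float64(35.946)] t 3.93 tcp [ 0.5343 -0.0623  0.044 ] xaxis [-0.0039  0.0028 -1.    ] z [ 0.5882 -0.8087 -0.0045] q6 -0.8849124536406308 F [-4.863   4.0842  9.5844] open 0.0506
```

View pics/s4.png

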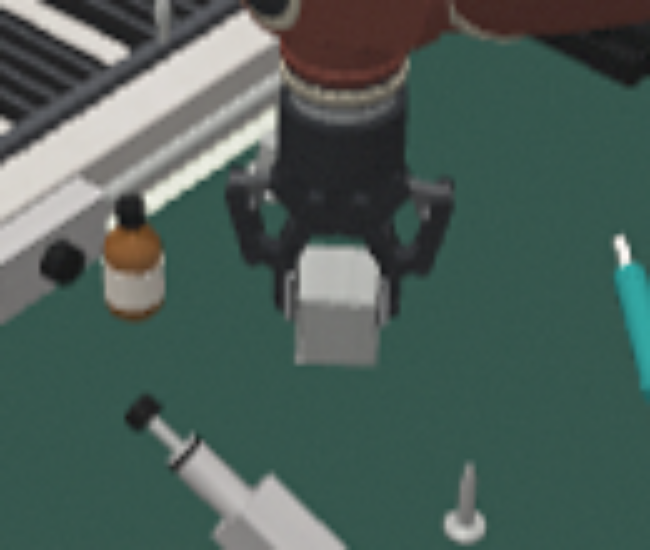

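```bash
python3 -c "
from h import *
im,d=ctrl.get_image('wrist');cv2.imwrite('pics/w4.png',im)
P=cloud('side',ctrl.get_image('side')[1]);m=(abs(P[...,0]-.53)<.05)&(abs(P[...,1]+.07)<.05)
import sys
for v in range(190,226,3): print(v,P[v,278])
"
```

```text
190 [ 0.5248 -0.0516  0.1465]
193 [ 0.5277 -0.0557  0.1311]
196 [ 0.5248 -0.0525  0.1231]
199 [ 0.609  -0.1575  0.0003]
202 [ 0.5602 -0.0974  0.052 ]
205 [ 0.548  -0.0827  0.0558]
208 [ 0.5415 -0.0751  0.052 ]
211 [ 0.5348 -0.0672  0.0486]
214 [ 0.5326 -0.0649  0.0389]
217 [ 0.534  -0.0671  0.0242]
220 [ 0.5357 -0.0697  0.0087]
223 [ 0.5324 -0.0661  0.0003]
```

View pics/w4.png

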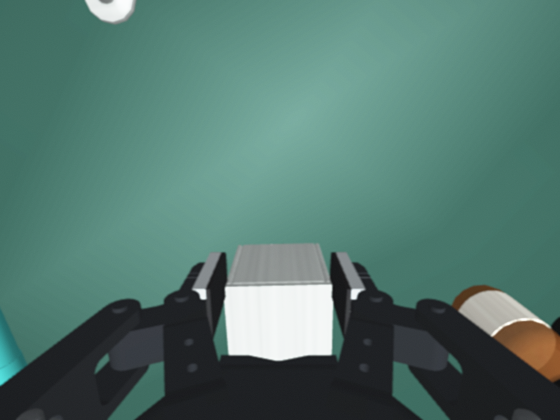

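Wrist view: only the pad corners now overlap the pot's near-top edge at (278,285). I'll roll with downward pressure.

drive_tool(commands="0.8 0.08 0 -0.1 0; 0.8 0.12 0 -0.22 0; 0.8 0.16 0 -0.34 0; 0.8 0.22 0 -0.5 0; 0.8 0.3 0 -0.65 0; 0.8 0.3 0 -0.65 0", newtons=25)

```text
t: 4.58
tool_pos: [0.5205, -0.0424, 0.0348]
tool_rot: [0.734, 1.444, -0.735]
contact_force: [-9.9, 3.0, 22.8]
opening: 0.0503
```

```bash
cat > look.py <<'E'
from h import *
import sys
n=sys.argv[1]
goto([.563,-.096,.017],36.3)
a=cv2.resize(ctrl.get_image('wrist')[0],(400,300));im=ctrl.get_image('side')[0]
t=tool()[0]; c=ctrl.camera_info('side');T=np.linalg.inv(c['T']);p=T[:3,:3]@t+T[:3,3];uv=c['K']@p/p[2];u,v=int(uv[0]),int(uv[1])
u=min(max(u,60),500);v=min(max(v,45),375)
b=cv2.resize(im[v-45:v+45,u-60:u+60],(400,300),interpolation=3)
cv2.imwrite(f'pics/{n}.png',np.hstack([a,b]))
E
python3 look.py l5
```

```text
shift [0.445 0.072 1.71 ] dist 0.071 phi 36.0 turn opts [np.float64(-0.053), np.float64(35.947)] t 4.58 tcp [ 0.5205 -0.0424  0.0348] xaxis [-0.0009 -0.0001 -1.    ] z [ 0.5883 -0.8086 -0.0005] q6 -0.8524437257577876 F [-9.9158  3.0291 22.7547] open 0.0503
```

View pics/l5.png

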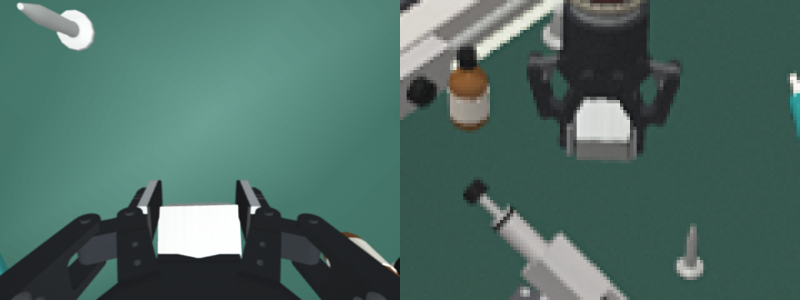

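It's tilting: the front face has vanished from the wrist view and the top faces forward. I'll continue along the arc.

drive_tool(commands="0.8 0.05 0 -0.1 0; 0.8 0.12 0 -0.22 0; 0.8 0.22 0 -0.34 0; 0.8 0.33 0 -0.46 0; 0.8 0.43 0 -0.55 0; 0.8 0.5 0 -0.65 0; 0.8 0.5 0 -0.65 0")

```text
t: 5.27
tool_pos: [0.504, -0.0209, 0.0109]
tool_rot: [0.734, 1.444, -0.735]
contact_force: [0.8, -0.6, 1.6]
opening: 0.0507
```

```bash
python3 look.py l6
```

```text
shift [-0.154  0.087  2.385] dist 0.096 phi 36.0 turn opts [np.float64(-0.051), np.float64(35.949)] t 5.27 tcp [ 0.504  -0.0209  0.0109] xaxis [-0.0012  0.0003 -1.    ] z [ 0.5884 -0.8086 -0.0009] q6 -0.8181688823064963 F [ 0.7743 -0.5505  1.6349] open 0.0507
```

View pics/l6.png

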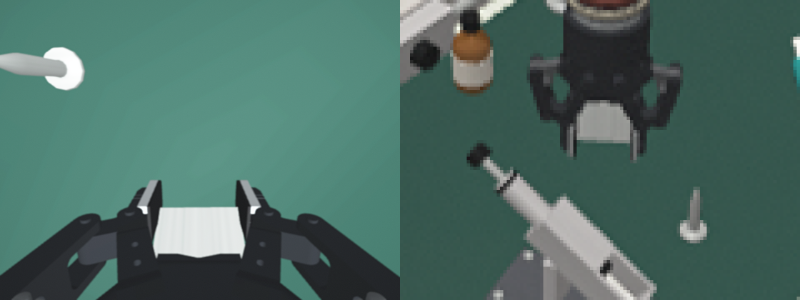

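Tilted well past 60°. I'll release and look from above.

drive_tool(commands="0 0 0 0 0; -0.5 0 0 0 0; -0.5 0 0 0 0; -1 -0.9 0 0 0; -1 -1.8 0 0 0; -1 -2.7 0 0 0; -1 -3.5 0 0 0; -1 -3.5 0 0 0")

```text
t: 6.03
tool_pos: [0.5092, -0.022, 0.1604]
tool_rot: [0.737, 1.43, -0.73]
contact_force: [1.2, -0.2, 2.7]
opening: 0.0856
```

```bash
cat > pot.py <<'E'
from h import *
import sys
cx,cy,lo,hi=map(float,sys.argv[2:6])
c=ctrl.camera_info('wrist');T=np.array(c['T']);K=c['K']
goto([.5,-.05,.05],36.3)
im,d=ctrl.get_image('wrist');cv2.imwrite(f'pics/{sys.argv[1]}.png',im)
v,u=np.mgrid[0:420,0:560]
p=np.stack([(u-K[0][2])/K[0][0]*d,(v-K[1][2])/K[1][1]*d,d],-1)@T[:3,:3].T+T[:3,3]
m=(abs(p[...,0]-cx)<.07)&(abs(p[...,1]-cy)<.07)&(p[...,2]>lo)&(p[...,2]<hi)
q=p[m];r=cv2.minAreaRect((q[:,:2]*1000).astype(np.float32));print(m.sum(),r,np.median(q[:,2]))
print(cv2.boxPoints(r))
E
python3 pot.py w7 .52 -.04 .04 .065
```

```text
shift [ 2.758 -0.624  0.403] dist 0.114 phi 36.0 turn opts [np.float64(-0.055), np.float64(35.945)] t 6.03 tcp [ 0.5092 -0.022   0.1604] xaxis [ 0.0134 -0.0024 -0.9999] z [ 0.588  -0.8088  0.0098] q6 -0.8181013105572124 F [ 1.1527 -0.2464  2.6759] open 0.0856
3793 ((519.8323364257812, -42.271942138671875), (52.00117874145508, 54.35614013671875), 35.86827087402344) 0.05269126887061687
[[482.838  -35.4821]
 [514.6866 -79.5305]
 [556.8267 -49.0618]
 [524.9781  -5.0134]]
```

View pics/w7.png

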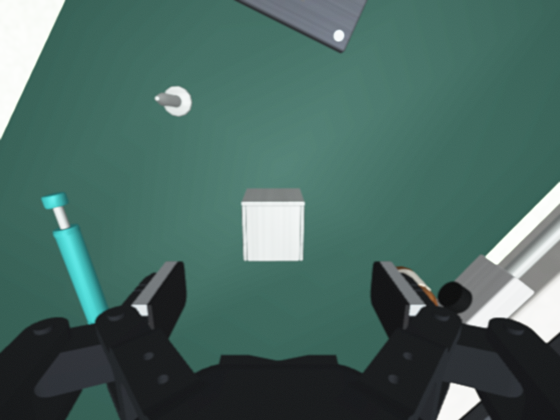

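Wrist view: the pot lies on its side at (273,230), top 52×54 mm, centre (0.520,-0.042), height about 53 mm, as expected. The second roll goes in the same direction.

```bash
python3 -c "
from h import *
goto([.501,-.0164,.10],36)"
```

```text
shift [ 1.424 -0.066 -0.216] dist 0.058 phi 36.0 turn opts [np.float64(0.004), np.float64(-35.996)] t 6.08 tcp [ 0.5077 -0.0217  0.157 ] xaxis [ 0.009  -0.0016 -1.    ] z [ 0.588  -0.8088  0.0066] q6 -0.8181212587279268 F [0.3199 0.6981 0.2325] open 0.0855
```

drive_tool(commands="-0.3 0.5 0 -0.12 0; -0.3 1.2 0 -0.12 0; -0.3 1.2 0 -0.12 0; -0.3 1.2 0 -0.12 0")

```text
t: 6.42
tool_pos: [0.4996, -0.0169, 0.1012]
tool_rot: [0.734, 1.449, -0.737]
contact_force: [0.4, 0.7, 1.5]
opening: 0.0554
```

```bash
python3 -c "
from h import *
goto([.501,-.0164,.042],36)"
```

```text
shift [1.48  0.043 0.018] dist 0.059 phi 36.0 turn opts [np.float64(0.004), np.float64(-35.996)] t 6.42 tcp [ 0.4996 -0.0169  0.1012] xaxis [-0.0065  0.0012 -1.    ] z [ 0.5881 -0.8088 -0.0048] q6 -0.8115171306060607 F [0.3902 0.7171 1.5039] open 0.0554
```

drive_tool(commands="-0.8 0 0.05 0.02 0; -0.7 0.4 0.05 0.02 0; -0.7 0.9 0.05 0.02 0; -0.7 1.3 0.05 0.02 0; -0.7 1.48 0.05 0.02 0; -0.7 1.48 0.05 0.02 0; 0.5 1.48 0.05 0.02 0; 0.8 1.48 0.05 0.02 0", newtons=25)

```text
t: 7.08
tool_pos: [0.5052, -0.0171, 0.0467]
tool_rot: [0.735, 1.441, -0.734]
contact_force: [-5.1, -0.7, 11.8]
opening: 0.0498
```

drive_tool(commands="0.8 0 0 0 0; 0.8 0 0 0 0; 0.8 0 0 0 0")

```text
t: 7.33
tool_pos: [0.5052, -0.0172, 0.0469]
tool_rot: [0.735, 1.44, -0.734]
contact_force: [-2.6, -0.7, 6.2]
opening: 0.0489
```

```bash
python3 look.py l8
```

```text
shift [0.753 0.009 2.442] dist 0.102 phi 36.0 turn opts [np.float64(-0.055), np.float64(35.945)] t 7.33 tcp [ 0.5052 -0.0172  0.0469] xaxis [ 0.0023 -0.0008 -1.    ] z [ 0.5881 -0.8088  0.002 ] q6 -0.809628991423028 F [-2.5822 -0.6858  6.2055] open 0.0489
```

View pics/l8.png

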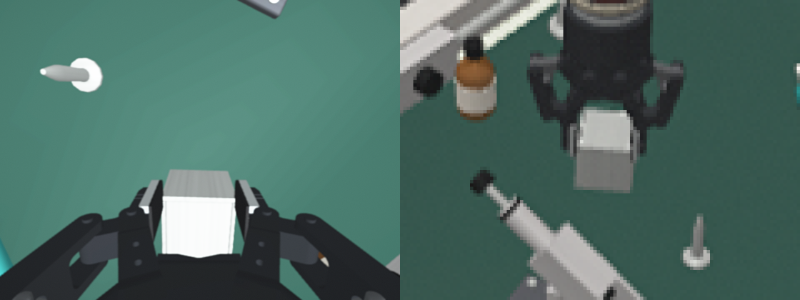

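Opening 48.9 mm, under the pot's 52 mm: the pads are barely catching. I'll regrip about 7 mm deeper.

drive_tool(commands="-0.7 -0.1 0 0 0; -0.7 -0.1 0 0.03 0; -0.7 -0.1 0 0.03 0; -0.7 0.15 0 0.03 0; -0.7 0.15 0 0.03 0; -0.7 0.15 0 0.03 0")

```text
t: 7.93
tool_pos: [0.5036, -0.0175, 0.0375]
tool_rot: [0.735, 1.446, -0.736]
contact_force: [-0.2, 0.1, 0.9]
opening: 0.0726
```

```bash
python3 look.py l9; python3 pot.py w9 .52 -.04 .04 .065
```

```text
shift [0.507 0.047 2.46 ] dist 0.101 phi 36.0 turn opts [np.float64(-0.056), np.float64(35.944)] t 7.93 tcp [ 0.5036 -0.0175  0.0375] xaxis [-0.0026  0.0006 -1.    ] z [ 0.5881 -0.8088 -0.002 ] q6 -0.8112890942545035 F [-0.2233  0.0731  0.8922] open 0.0726
 shift [-0.292 -0.564  0.589] dist 0.035 phi 36.0 turn opts [np.float64(-0.056), np.float64(35.944)] t 8.03 tcp [ 0.5044 -0.0177  0.0383] xaxis [-0.0011  0.0002 -1.    ] z [ 0.5881 -0.8088 -0.0008] q6 -0.8112977673105795 F [ 0.2287  0.4006 -0.7226] open 0.0726
10692 ((513.6072387695312, -30.433494567871094), (99.87488555908203, 56.11469268798828), 36.11219787597656) 0.052738818940750054
[[456.7285 -37.1985]
 [489.8007 -82.5316]
 [570.486  -23.6685]
 [537.4138  21.6646]]
```

View pics/w9.png

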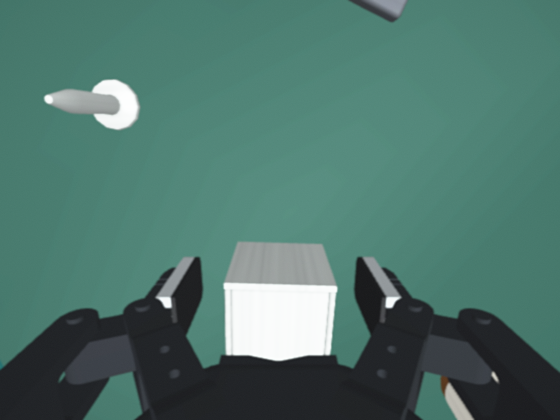

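drive_tool(commands="-0.5 -0.05 0 -0.05 0; 0.3 -0.05 0 -0.05 0; 0.6 -0.05 0 -0.05 0; 0.8 -0.05 0 -0.05 0; 0.8 -0.05 0 -0.05 0; 0.8 -0.05 0 -0.05 0", newtons=25)

```text
t: 8.58
tool_pos: [0.5039, -0.0161, 0.0416]
tool_rot: [0.735, 1.443, -0.735]
contact_force: [-1.7, 1.5, 6.3]
opening: 0.0504
```

```bash
python3 look.py l10
```

```text
shift [0.615 0.019 2.485] dist 0.102 phi 36.0 turn opts [np.float64(-0.056), np.float64(35.944)] t 8.58 tcp [ 0.5039 -0.0161  0.0416] xaxis [ 0.0005  0.0002 -1.    ] z [ 0.588  -0.8088  0.0002] q6 -0.8084934274112804 F [-1.7291  1.4509  6.3286] open 0.0504
```

View pics/l10.png

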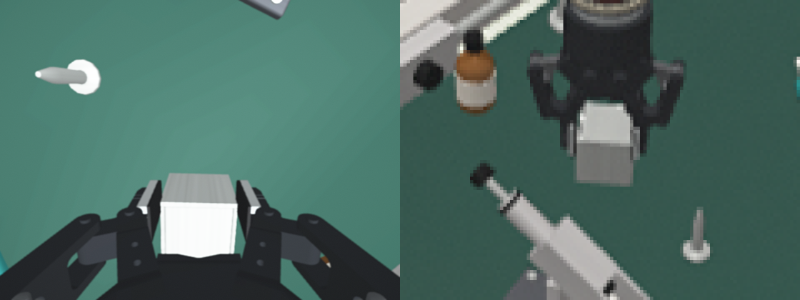

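Same grip signature as the first success (opening 50.4). Rolling.

drive_tool(commands="0.8 0.1 0 -0.1 0; 0.8 0.14 0 -0.22 0; 0.8 0.18 0 -0.34 0; 0.8 0.24 0 -0.5 0; 0.8 0.32 0 -0.65 0; 0.8 0.32 0 -0.65 0", newtons=25)

```text
t: 9.18
tool_pos: [0.4899, 0.0054, 0.0313]
tool_rot: [0.736, 1.441, -0.733]
contact_force: [-7.3, 3.8, 20.9]
opening: 0.0506
```

```bash
python3 look.py l11
```

```text
shift [ 0.362 -0.014  3.125] dist 0.126 phi 36.0 turn opts [np.float64(-0.055), np.float64(35.945)] t 9.18 tcp [0.4899 0.0054 0.0313] xaxis [ 0.003   0.0006 -1.    ] z [ 0.5881 -0.8088  0.0013] q6 -0.7708065892178667 F [-7.3126  3.8425 20.9041] open 0.0506
```

View pics/l11.png

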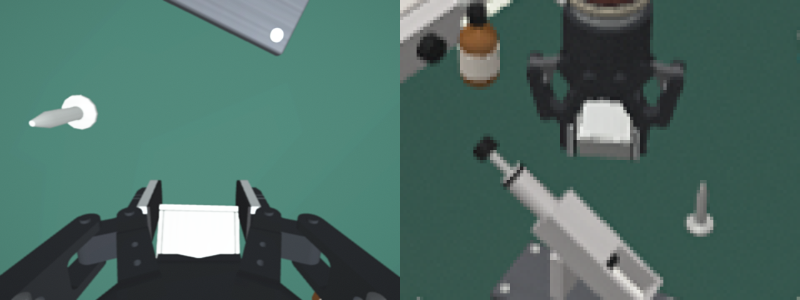

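drive_tool(commands="0.8 0.04 0 -0.1 0; 0.8 0.1 0 -0.22 0; 0.8 0.19 0 -0.34 0; 0.8 0.3 0 -0.46 0; 0.8 0.38 0 -0.56 0; 0.8 0.43 0 -0.67 0; 0.8 0.43 0 -0.67 0")

```text
t: 9.87
tool_pos: [0.4714, 0.0271, 0.0099]
tool_rot: [0.734, 1.445, -0.735]
contact_force: [-0.1, 1.1, 2.6]
opening: 0.0503
```

```bash
python3 look.py l12
```

```text
shift [-0.184  0.041  3.837] dist 0.154 phi 36.0 turn opts [np.float64(-0.05), np.float64(35.95)] t 9.87 tcp [0.4714 0.0271 0.0099] xaxis [-0.0019  0.0004 -1.    ] z [ 0.5885 -0.8085 -0.0014] q6 -0.7296775384452953 F [-0.0911  1.0671  2.6439] open 0.0503
```

View pics/l12.png

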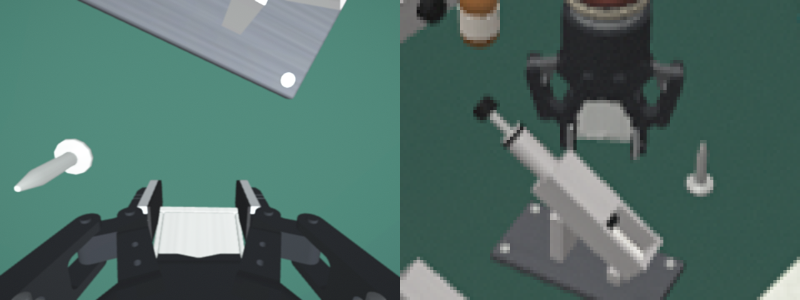

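drive_tool(commands="0 0 0 0 0; -0.4 0 0 0 0; -0.7 0 0 0 0; -1 -0.9 0 0 0; -1 -1.8 0 0 0; -1 -2.8 0 0 0; -1 -3.7 0 0.5 0; -1 -4 0 1 0")

```text
t: 10.63
tool_pos: [0.4991, -0.0062, 0.1776]
tool_rot: [0.735, 1.434, -0.73]
contact_force: [0.9, 0.2, 0.7]
opening: 0.0854
```

```bash
python3 pot.py w13 .485 .003 .045 .065; python3 -c "
from h import *
im=ctrl.get_image('side')[0];cv2.imwrite('pics/s13.png',cv2.resize(im[180:330,170:350],None,fx=4,fy=4))"
```

```text
shift [ 3.192 -0.649  0.875] dist 0.135 phi 36.1 turn opts [np.float64(-0.038), np.float64(35.962)] t 10.63 tcp [ 0.4991 -0.0062  0.1776] xaxis [ 0.01   -0.0016 -0.9999] z [ 0.5893 -0.8079  0.0072] q6 -0.791948680719143 F [0.891  0.2437 0.6941] open 0.0854
1032 ((487.055908203125, 5.362373352050781), (52.05165100097656, 52.37019729614258), 34.943790435791016) 0.054020779239872585
[[450.7241  11.9198]
 [480.7203 -31.0088]
 [523.3878  -1.1951]
 [493.3915  41.7336]]
```

View pics/w13.png

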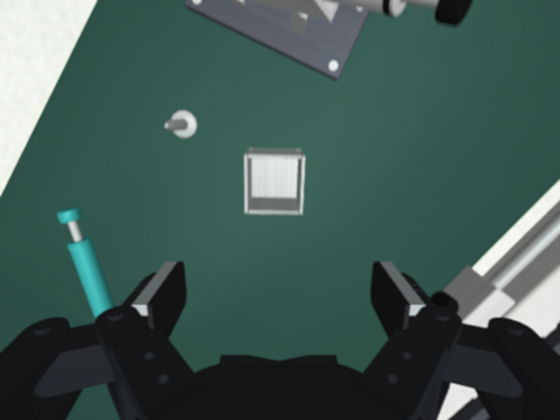

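View pics/s13.png

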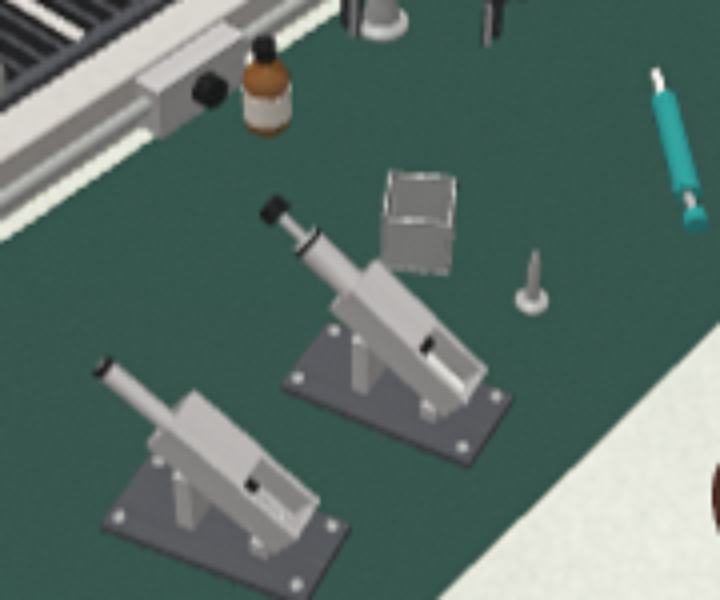

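Both views: the pot is mouth up at wrist (275,182) and side (420,222), rim 54.0 mm, centre (0.487,0.005), and released. Now the sucker: I'll rise, turn the jaws across its heading (~14°) and view from above.

```bash
python3 -c "
from h import *
goto([.44,.13,.27],104)"
```

```text
shift [-2.381  0.828 -3.647] dist 0.177 phi 35.9 turn opts [np.float64(-13.62), np.float64(22.38)] t 10.73 tcp [ 0.4995 -0.0078  0.1755] xaxis [ 0.0085 -0.002  -1.    ] z [ 0.5864 -0.81    0.0066] q6 -0.7908298703153741 F [ 0.1857  0.2545 -1.1037] open 0.0856
```

drive_tool(commands="-1 -0.9 0 0 -1.4; -1 -1.7 0.2 -0.4 -2.8; -1 -2.4 0.4 -1.2 -4.2; -1 -2.4 0.5 -2 -5.6; -1 -2.4 0.6 -2.8 -7; -1 -2.4 0.7 -3.4 -8.4; -1 -2.4 0.8 -3.6 -9.8; -1 -2.4 0.83 -3.65 -11.2")

```text
t: 11.4
tool_pos: [0.4352, 0.1337, 0.265]
tool_rot: [-0.034, 1.574, 0.035]
contact_force: [-0.3, -0.2, -0.2]
opening: 0.0858
```

drive_tool(commands="-1 0 0 0 -1.4; -1 0 0 0 -2.4; -1 0 0 0 -2.4; -1 0 0 0 -2.4")

```text
t: 11.73
tool_pos: [0.4362, 0.1319, 0.2653]
tool_rot: [-0.19, 1.565, 0.191]
contact_force: [1.2, -0.4, 0.5]
opening: 0.0855
```

```bash
python3 - <<'E'
from h import *
goto([.44,.13,.27],104)
c=ctrl.camera_info('wrist');T=np.array(c['T']);K=c['K']
im,d=ctrl.get_image('wrist');cv2.imwrite('pics/w14.png',im)
v,u=np.mgrid[0:420,0:560]
p=np.stack([(u-K[0][2])/K[0][0]*d,(v-K[1][2])/K[1][1]*d,d],-1)@T[:3,:3].T+T[:3,3]
np.save('pics/w14.npy',p)
E
```

```text
shift [-0.118 -0.069  0.079] dist 0.006 phi 103.9 turn opts [np.float64(-0.021), np.float64(35.979)] t 11.73 tcp [0.4362 0.1319 0.2653] xaxis [-0.0027 -0.0002 -1.    ] z [ 0.9707  0.2402 -0.0027] q6 -1.683298472568794 F [ 1.2165 -0.4066  0.5187] open 0.0855
```

View pics/w14.png

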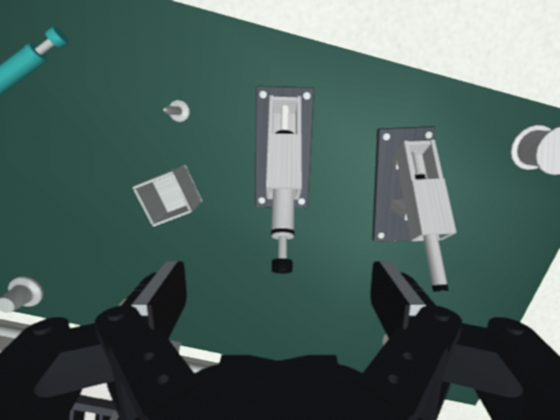

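Wrist view: the sucker (wide barrel at (284,212), knob (282,266)) is in the middle holder. The pen (435,265) is slim and right of it, and the pot's open mouth is at (167,195).

```bash
python3 - <<'E'
from h import *
p=np.load('pics/w14.npy');im=cv2.imread('pics/w14.png')
for v in range(95,275,8):
    row=p[v];z=row[:,2]
    # object columns
    m=[u for u in range(255,315) if z[u]>(.05 if v>120 else .03)]
    if m:
        q=row[m]; k=np.argmax(q[:,2]); print(v,m[0],m[-1],'mid',q[:,:2].mean(0).round(4),'w',np.linalg.norm(q[0,:2]-q[-1,:2]).round(4),'ztop',q[:,2].max().round(4),'med',np.median(q[:,2]).round(4))
m=(p[...,2]>.006)&(p[...,2]<.013);m[:,:245]=0;m[:,325:]=0;m[:80]=0;m[215:]=0
r=cv2.minAreaRect((p[m][:,:2]*1000).astype(np.float32));print(r,cv2.boxPoints(r))
E
```

```text
95 270 272 mid [0.3444 0.1015] w 0.0022 ztop 0.0476 med 0.0473
103 270 301 mid [0.3485 0.1188] w 0.0334 ztop 0.0541 med 0.0427
111 270 301 mid [0.3565 0.1212] w 0.0331 ztop 0.0592 med 0.0423
119 269 301 mid [0.365  0.1225] w 0.0339 ztop 0.0657 med 0.0461
127 269 301 mid [0.3729 0.1247] w 0.0337 ztop 0.0694 med 0.064
135 269 301 mid [0.3805 0.1257] w 0.033 ztop 0.0789 med 0.0776
143 268 301 mid [0.3881 0.127 ] w 0.0337 ztop 0.0854 med 0.0828
151 268 301 mid [0.3954 0.1288] w 0.0334 ztop 0.0904 med 0.0883
159 268 301 mid [0.4027 0.1306] w 0.0331 ztop 0.0959 med 0.0933
167 268 301 mid [0.4097 0.1322] w 0.0328 ztop 0.1007 med 0.0986
175 267 301 mid [0.4168 0.1334] w 0.0335 ztop 0.1051 med 0.1037
183 267 301 mid [0.4236 0.1351] w 0.0332 ztop 0.1101 med 0.1084
191 267 300 mid [0.433 0.137] w 0.033 ztop 0.1074 med 0.1037
199 273 298 mid [0.4396 0.1409] w 0.0267 ztop 0.1118 med 0.1091
207 273 294 mid [0.4458 0.1401] w 0.0211 ztop 0.1168 med 0.1148
215 272 293 mid [0.4525 0.1407] w 0.0208 ztop 0.122 med 0.12
223 272 293 mid [0.459  0.1423] w 0.0206 ztop 0.1269 med 0.1242
231 261 294 mid [0.461  0.1431] w 0.1056 ztop 0.4088 med 0.1293
239 279 286 mid [0.4735 0.1459] w 0.0068 ztop 0.1282 med 0.1273
247 279 286 mid [0.4797 0.1474] w 0.0067 ztop 0.1326 med 0.1318
255 279 286 mid [0.4857 0.1489] w 0.0066 ztop 0.1372 med 0.1364
263 272 305 mid [0.4793 0.1464] w 0.1302 ztop 0.4088 med 0.1456
271 272 292 mid [0.4911 0.1491] w 0.0187 ztop 0.4088 med 0.1463
((400.9608154296875, 130.3601837158203), (149.31118774414062, 69.86033630371094), 12.527454376220703) [[320.506  148.2654]
 [335.6592  80.0683]
 [481.4156 112.455 ]
 [466.2624 180.6521]]
```

Holder A: heading 12.5°, base plate 149×70 mm, origin at (0.411,0.1325). The predicted axis at s=135 mm is (0.460,0.1435,0.113), and the measured barrel top agrees within about 1 mm.

```bash
python3 -c "
from h import *
goto([.460,.1435,.094],102.5)"
```

```text
shift [4.289 0.139 0.651] dist 0.174 phi 103.9 turn opts [np.float64(0.28), np.float64(-35.72)] t 11.78 tcp [0.4364 0.1319 0.2656] xaxis [-0.0021 -0.0002 -1.    ] z [ 0.9707  0.2402 -0.0021] q6 -1.683494335970267 F [ 0.1592 -0.0965 -0.5929] open 0.0854
```

drive_tool(commands="-0.5 0.5 0.14 0.65 0.28; -0.5 1.4 0.14 0.65 0.28; -0.5 2.3 0.14 0.65 0.28; -0.5 3 0.14 0.65 0.28; -0.5 3 0.14 0.65 0.28; -0.5 3 0.14 0.65 0.28")

```text
t: 12.28
tool_pos: [0.4595, 0.1433, 0.1452]
tool_rot: [-0.172, 1.569, 0.172]
contact_force: [-0.1, 0.6, 0.4]
opening: 0.0641
```

```bash
python3 -c "
from h import *
goto([.460,.1435,.094],102.5)
cv2.imwrite('pics/w15.png',ctrl.get_image('wrist')[0])"
```

```text
shift [1.279 0.002 0.019] dist 0.051 phi 102.5 turn opts [np.float64(0.009), np.float64(-35.991)] t 12.28 tcp [0.4595 0.1433 0.1452] xaxis [-0.0045 -0.0006 -1.    ] z [ 0.9761  0.2172 -0.0046] q6 -1.642352397664121 F [-0.1492  0.5502  0.4275] open 0.0641
```

View pics/w15.png

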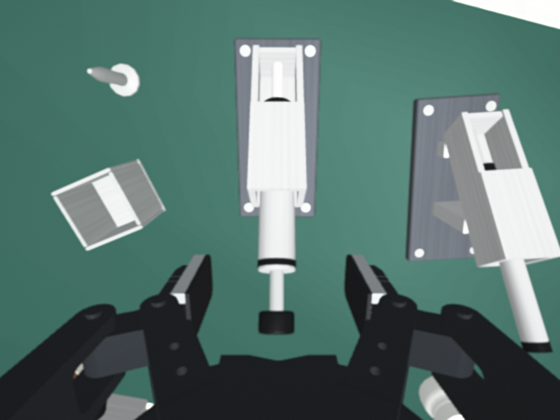

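Wrist view: barrel at (277,225), knob (277,322), centred between the fingers. I'll descend and grip.

drive_tool(commands="-0.5 0.6 0 0.02 0; -0.5 1.1 0 0.02 0; -0.5 1.28 0 0.02 0; -0.5 1.28 0 0.02 0; 0.3 1.28 0 0.02 0; 0.7 1.28 0 0.02 0; 1 1.28 0 0.02 0; 1 1.28 0 0.02 0", newtons=40)

```text
t: 13.0
tool_pos: [0.463, 0.1439, 0.0976]
tool_rot: [-0.173, 1.56, 0.173]
contact_force: [0.9, -0.9, 1.7]
opening: 0.0203
```

drive_tool(commands="1 0 0 0 0; 1 0 0 0 0; 1 0 0 0 0")

```text
t: 13.25
tool_pos: [0.4631, 0.1439, 0.0974]
tool_rot: [-0.173, 1.561, 0.173]
contact_force: [-0.1, -0.7, 6.1]
opening: 0.0208
```

```bash
python3 look.py l16
```

```text
shift [ 2.016 -6.397  1.121] dist 0.272 phi 102.6 turn opts [np.float64(13.264), np.float64(-22.736)] t 13.25 tcp [0.4631 0.1439 0.0974] xaxis [ 0.0033  0.0004 -1.    ] z [0.9758 0.2185 0.0033] q6 -1.6433375460428714 F [-0.1039 -0.7096  6.1449] open 0.0208
```

View pics/l16.png

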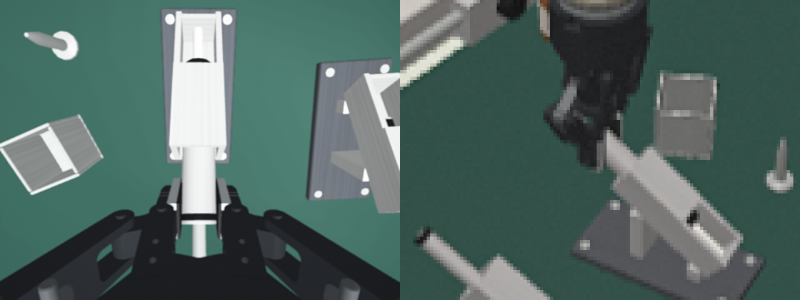

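drive_tool(commands="1 -0.2 0 0.29 0; 1 -0.41 0 0.59 0; 1 -0.62 0 0.88 0; 1 -0.82 0 1.18 0; 1 -1.03 0 1.47 0; 1 -1.24 0 1.77 0; 1 -1.45 0 2.06 0; 1 -1.65 0 2.36 0")

```text
t: 14.02
tool_pos: [0.5538, 0.1644, 0.1614]
tool_rot: [-0.173, 1.565, 0.173]
contact_force: [-0.2, 0.4, -0.9]
opening: 0.0209
```

drive_tool(commands="1 -0.1 0 0.15 0; 1 -0.2 0 0.29 0; 1 -0.2 0 0.29 0; 1 -0.2 0 0.29 0")

```text
t: 14.35
tool_pos: [0.5647, 0.1668, 0.1692]
tool_rot: [-0.173, 1.565, 0.173]
contact_force: [0.1, -0.1, 0.0]
opening: 0.0207
```

```bash
python3 look.py l17;  python3 -c "
from h import *
im=ctrl.get_image('side')[0];cv2.imwrite('pics/s17.png',cv2.resize(im[150:300,170:350],None,fx=4,fy=4))"
```

```text
shift [ 3.807 -6.403 -1.474] dist 0.304 phi 102.6 turn opts [np.float64(13.264), np.float64(-22.736)] t 14.35 tcp [0.5647 0.1668 0.1692] xaxis [-0.001  -0.0001 -1.    ] z [ 0.9758  0.2185 -0.0011] q6 -1.6301857981341865 F [ 0.134  -0.0635  0.0394] open 0.0207
```

View pics/l17.png

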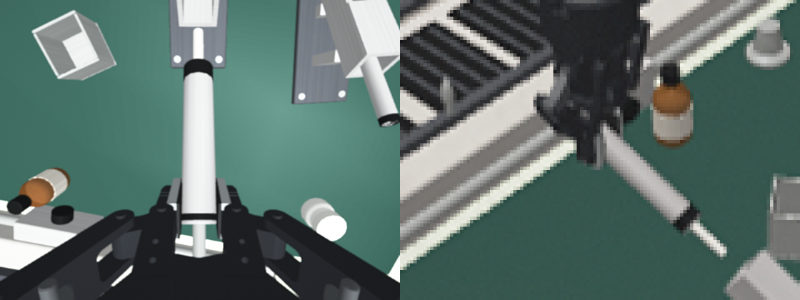

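View pics/s17.png

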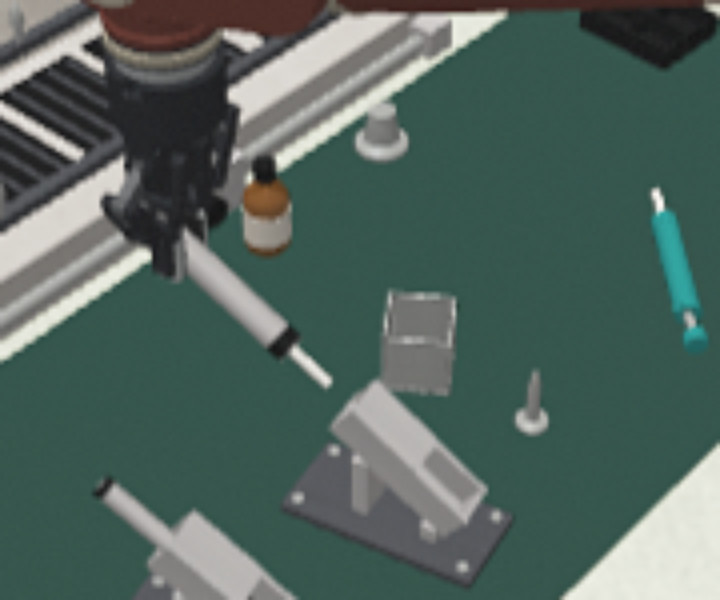

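The sucker is drawn clear and is held firmly without drooping (side view tip at (330,383)). To upright it, I'll hook the nozzle tip against the end of the fixed holder's base plate and swing the grip up over it. First I'll move the tip down beside the plate end.

drive_tool(commands="1 0 0 0.4 0; 1 0.2 0 0.78 0; 1 0.7 0 0.78 0; 1 1.2 0 0.78 0; 1 1.7 0 0.78 0; 1 2.1 0 0.78 0; 1 2.3 0 0.78 0; 1 2.3 0 0.78 0", newtons=30)

```text
t: 15.17
tool_pos: [0.5933, 0.1733, 0.0747]
tool_rot: [-0.173, 1.569, 0.173]
contact_force: [-0.3, 0.5, -1.3]
opening: 0.0206
```

```bash
cat > tip.py <<'E'
from h import *
import sys
n=sys.argv[1]
goto([.593,.173,.0655],102.5)
im,d=ctrl.get_image('side');P=cloud('side',d)
cv2.imwrite(f'pics/{n}.png',cv2.resize(im[150:300,170:350],None,fx=4,fy=4))
cv2.imwrite(f'pics/{n}w.png',ctrl.get_image('wrist')[0])
o=np.array([.4107,.1325]);e=np.array([np.cos(np.radians(12.5)),np.sin(np.radians(12.5))])
q=P[...,:2]-o;H=q@e;L=q@np.array([-e[1],e[0]])
g=tool()[0]+[0,0,.0195];gH=(g[:2]-o)@e;print('grip H,L,z',gH,(g[:2]-o)@[-e[1],e[0]],g[2])
m=(H>.045)&(H<gH+.02)&(abs(L)<.03)&(P[...,2]>.003)&(P[...,2]<g[2]-.02)&((H>.07)|(P[...,2]>.014))
v,u=np.nonzero(m)
k=np.argsort(P[m][:,2])
if len(k):
    for i in k[::max(1,len(k)//14)]: print(u[i],v[i],'H,L,z',H[m][i].round(4),L[m][i].round(4),P[m][i,2].round(4))
    A=np.c_[H[m],P[m][:,2]];c=A.mean(0);w,V=np.linalg.eigh(np.cov((A-c).T));d1=V[:,1]*np.sign(V[1,1]);print('elev deg',np.degrees(np.arctan2(d1[1],d1[0])),'n',len(A))
E
python3 tip.py s18
```

```text
shift [ 0.231 -0.006 -0.008] dist 0.009 phi 102.6 turn opts [np.float64(0.024), np.float64(-35.976)] t 15.17 tcp [0.5933 0.1733 0.0747] xaxis [-0.0053 -0.0009 -1.    ] z [ 0.9758  0.2185 -0.0054] q6 -1.627160966971171 F [-0.3055  0.5145 -1.2749] open 0.0206
grip H,L,z 0.1894347382211222 0.0002192421389508354 0.0975173606883227
238 265 H,L,z 0.0928 -0.0018 0.003
211 247 H,L,z 0.2007 -0.0256 0.0035
241 267 H,L,z 0.0807 0.0016 0.004
242 265 H,L,z 0.0776 0.0008 0.0133
238 262 H,L,z 0.0879 0.0052 0.0246
235 257 H,L,z 0.0984 0.0034 0.0382
227 255 H,L,z 0.119 0.0125 0.0444
235 256 H,L,z 0.0954 0.0077 0.0477
234 252 H,L,z 0.1038 -0.0011 0.0517
224 251 H,L,z 0.1282 0.0127 0.0562
225 248 H,L,z 0.1299 0.0042 0.0598
221 248 H,L,z 0.1377 0.0126 0.0635
219 245 H,L,z 0.1468 0.0084 0.0673
221 244 H,L,z 0.1414 0.0059 0.0717
215 242 H,L,z 0.1578 0.0111 0.0763
elev deg 21.32951761831308 n 288
```

View pics/s18.png

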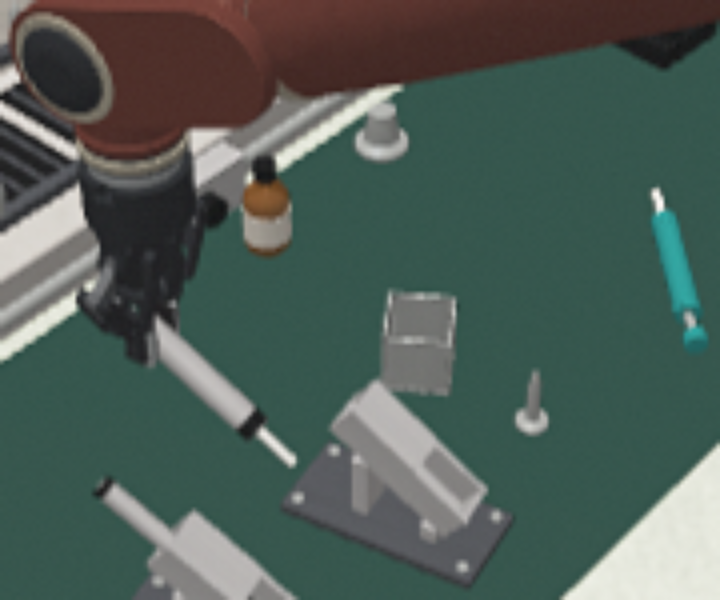

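View pics/s18w.png

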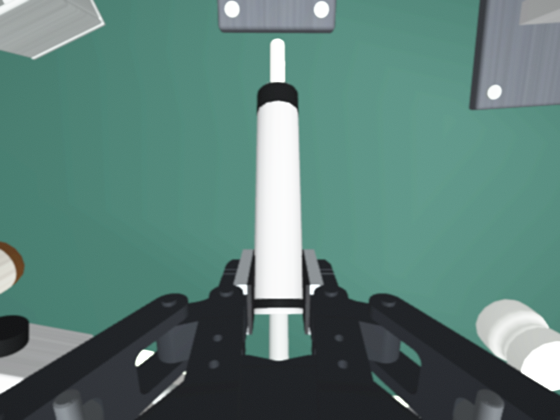

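Wrist view: the nozzle tip (278,45) is just in front of the plate end (278,30) and in line with it. I'll lower it the last 9 mm.

drive_tool(commands="1 0.12 0 0 0; 1 0.22 0 0 0; 1 0.25 0 0 0; 1 0.25 0 0 0; 1 0.25 0 0 0", newtons=25)

```text
t: 15.68
tool_pos: [0.5957, 0.1737, 0.0679]
tool_rot: [-0.173, 1.564, 0.173]
contact_force: [0.5, -0.1, -1.1]
opening: 0.0206
```

drive_tool(commands="1 0 0 -0.08 0; 1 0 0 -0.16 0; 1 -0.1 0 -0.28 0; 1 -0.22 0 -0.42 0; 1 -0.22 0 -0.42 0")

```text
t: 16.1
tool_pos: [0.5791, 0.17, 0.0783]
tool_rot: [-0.173, 1.562, 0.173]
contact_force: [-0.9, -0.2, 0.0]
opening: 0.0207
```

```bash
python3 tip.py s19
```

```text
shift [ 0.32  -0.003  0.354] dist 0.019 phi 102.6 turn opts [np.float64(0.024), np.float64(-35.976)] t 16.1 tcp [0.5791 0.17   0.0783] xaxis [ 0.0015  0.0002 -1.    ] z [0.9758 0.2185 0.0015] q6 -1.6287595704833273 F [-0.9469 -0.1564  0.0152] open 0.0207
grip H,L,z 0.17225410838075764 0.00020833976509240066 0.09659080182244713
240 265 H,L,z 0.0877 -0.0045 0.003
210 257 H,L,z 0.1807 0.0106 0.0035
233 262 H,L,z 0.1108 -0.0038 0.0045
245 265 H,L,z 0.0665 0.0024 0.0205
243 261 H,L,z 0.0746 -0.0005 0.0303
233 257 H,L,z 0.1025 0.0073 0.0398
237 257 H,L,z 0.0894 0.0069 0.0459
237 256 H,L,z 0.0893 0.0069 0.05
236 252 H,L,z 0.098 -0.0025 0.0534
226 251 H,L,z 0.1227 0.0108 0.0572
225 250 H,L,z 0.1257 0.0111 0.06
224 249 H,L,z 0.1284 0.0117 0.0631
221 246 H,L,z 0.1398 0.009 0.0673
228 245 H,L,z 0.1224 -0.0006 0.0712
226 247 H,L,z 0.1215 0.0112 0.0741
elev deg 171.7399435776976 n 241
```

View pics/s19.png

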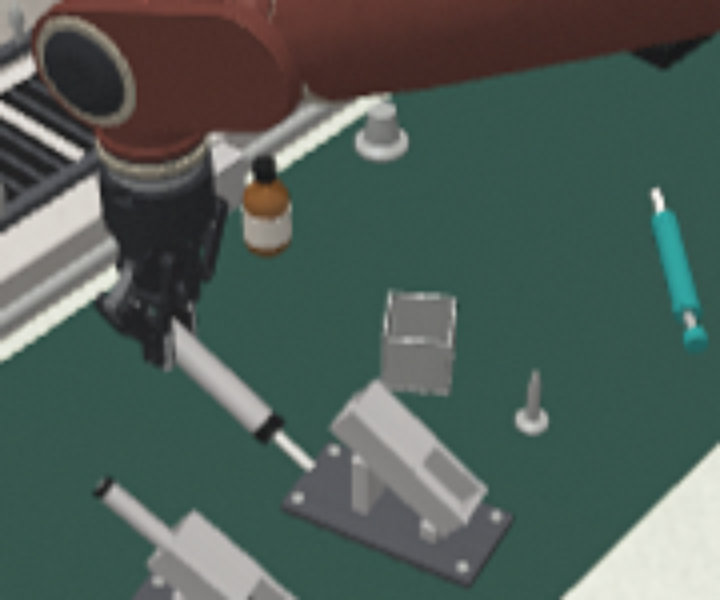

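View pics/s19w.png

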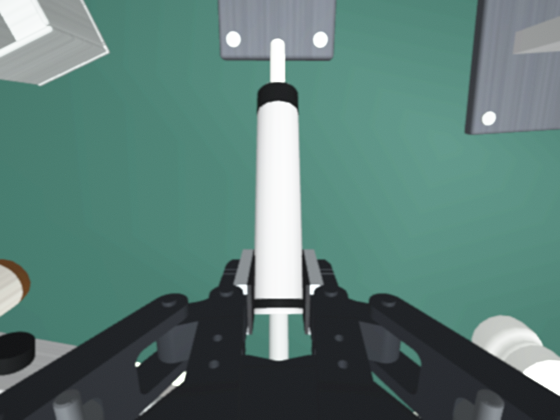

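The tip rode up over the plate edge (started too high). I'll back off, go lower, and push in horizontally until contact shows.

drive_tool(commands="1 0 0 0.3 0; 1 0 0 0.52 0; 1 0.2 0 0.52 0; 1 0.34 0 0.52 0; 1 0.38 0 0.52 0; 1 0.38 0 0.52 0; 1 0.38 0 0.52 0")

```text
t: 16.78
tool_pos: [0.5984, 0.1744, 0.0607]
tool_rot: [-0.173, 1.567, 0.173]
contact_force: [-1.3, -0.5, 0.3]
opening: 0.0208
```

```bash
python3 -c "
from h import *
goto([.593,.173,.0640],102.5)"
```

```text
shift [-0.082 -0.004 -0.139] dist 0.006 phi 102.6 turn opts [np.float64(0.025), np.float64(-35.975)] t 16.78 tcp [0.5984 0.1744 0.0607] xaxis [-0.0028 -0.0006 -1.    ] z [ 0.9758  0.2186 -0.0028] q6 -1.6268035364247844 F [-1.2893 -0.47    0.2906] open 0.0208
```

drive_tool(commands="1 0 0 -0.15 0; 1 0 0 -0.3 0; 1 0 0 -0.4 0; 1 0 0 -0.5 0; 1 0 0 -0.5 0")

```text
t: 17.2
tool_pos: [0.5846, 0.1711, 0.0656]
tool_rot: [-0.171, 1.55, 0.173]
contact_force: [8.9, 2.6, 5.6]
opening: 0.021
```

```bash
python3 tip.py s20 | head -2
```

```text
shift [0.006 0.001 0.216] dist 0.009 phi 102.6 turn opts [np.float64(0.021), np.float64(-35.979)] t 17.2 tcp [0.5846 0.1711 0.0656] xaxis [ 0.0138  0.0028 -0.9999] z [0.9758 0.2182 0.0141] q6 -1.6286490694383076 F [8.874  2.6471 5.5937] open 0.021
grip H,L,z 0.17817778174247384 3.2366308587023415e-05 0.08496663717758526
```

View pics/s20w.png

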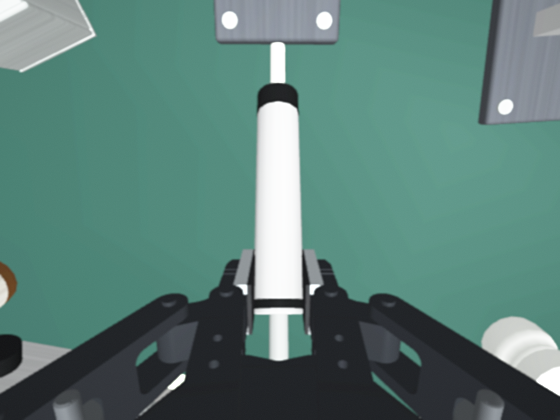

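Contact made (about 9 N against the plate end). Now I'll swing the grip up along the arc about the tip, at minimum grip.

drive_tool(commands="1 -0.1 0 -0.12 0; 1 -0.22 0 -0.24 0; 1 -0.34 0 -0.36 0; 1 -0.44 0 -0.48 0; 1 -0.56 0 -0.63 0; 1 -0.56 0 -0.63 0", newtons=20)

```text
t: 17.8
tool_pos: [0.5593, 0.1651, 0.0881]
tool_rot: [-0.173, 1.551, 0.173]
contact_force: [8.4, 0.5, 4.9]
opening: 0.021
```

```bash
python3 tip.py s21 | head -2
```

```text
shift [0.576 0.009 0.858] dist 0.041 phi 102.6 turn opts [np.float64(0.027), np.float64(-35.973)] t 17.8 tcp [0.5593 0.1651 0.0881] xaxis [ 0.0129  0.0016 -0.9999] z [0.9757 0.2187 0.013 ] q6 -1.6314667064631383 F [8.4133 0.4765 4.911 ] open 0.021
grip H,L,z 0.15236807502636868 -0.00035430441029272764 0.10721757780861918
```

View pics/s21.png

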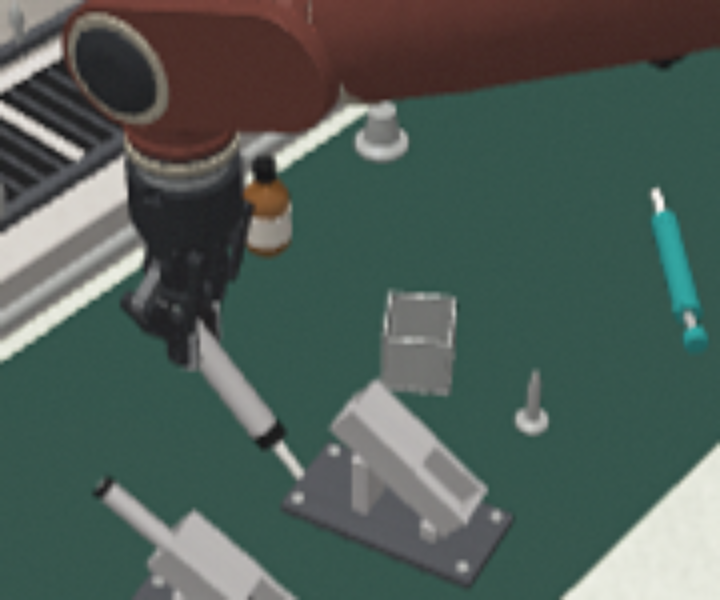

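View pics/s21w.png

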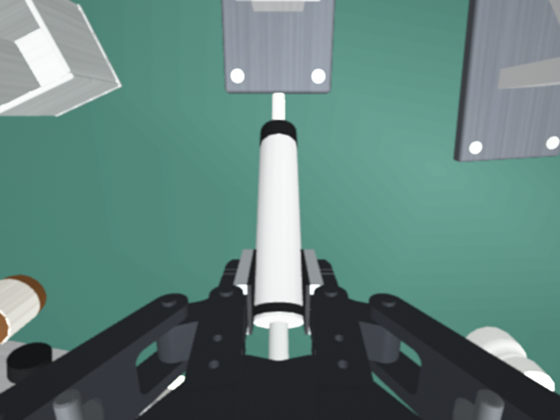

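It's pivoting as planned (about 50° elevation now, tip still against the plate). Continuing.

drive_tool(commands="1 -0.15 0 -0.18 0; 1 -0.28 0 -0.37 0; 1 -0.38 0 -0.55 0; 1 -0.48 0 -0.73 0; 1 -0.59 0 -1.02 0; 1 -0.68 0 -1.3 0; 1 -0.68 0 -1.3 0")

```text
t: 18.48
tool_pos: [0.5049, 0.1533, 0.1125]
tool_rot: [-0.173, 1.559, 0.173]
contact_force: [2.8, 0.8, 1.6]
opening: 0.0208
```

```bash
python3 tip.py s22 | head -2
```

```text
shift [1.186 0.001 2.25 ] dist 0.102 phi 102.6 turn opts [np.float64(0.025), np.float64(-35.975)] t 18.48 tcp [0.5049 0.1533 0.1125] xaxis [ 0.0051  0.0005 -1.    ] z [0.9758 0.2186 0.005 ] q6 -1.6372915700583535 F [2.8133 0.843  1.6308] open 0.0208
grip H,L,z 0.09677206506862891 -6.012339928980937e-06 0.1310625943271867
```

View pics/s22.png

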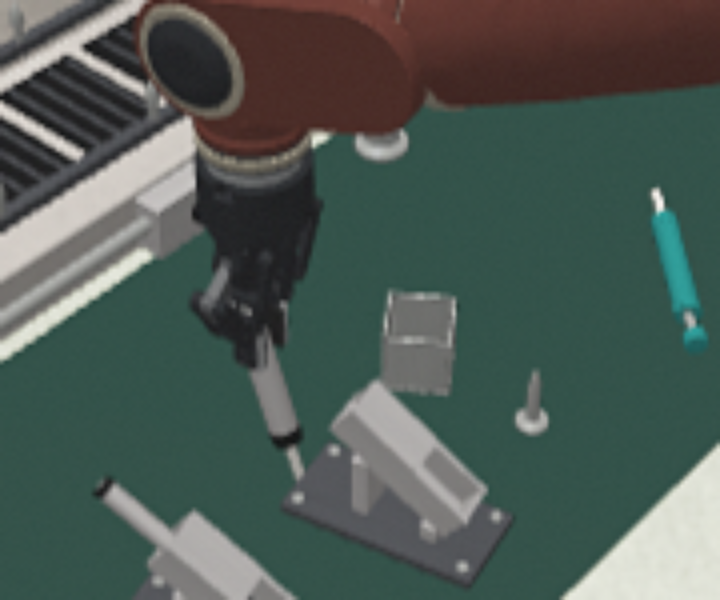

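View pics/s22w.png

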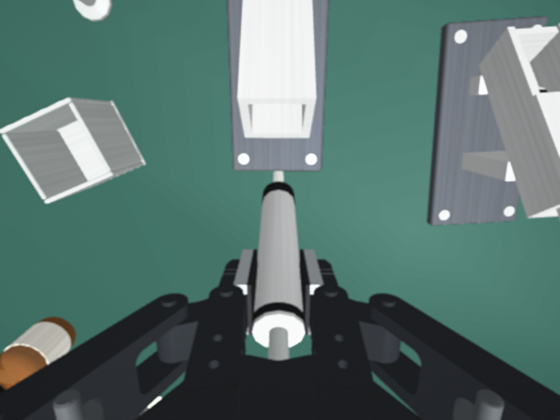

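drive_tool(commands="1 -0.06 0 -0.22 0; 1 -0.1 0 -0.44 0; 1 -0.11 0 -0.62 0; 1 -0.11 0 -0.74 0; 1 -0.11 0 -0.74 0; 1 -0.11 0 -0.74 0")

```text
t: 19.08
tool_pos: [0.4751, 0.1468, 0.115]
tool_rot: [-0.173, 1.565, 0.173]
contact_force: [2.8, 0.1, 0.8]
opening: 0.0209
```

```bash
python3 tip.py s23 | head -2
```

```text
shift [ 1.235 -0.004  3.02 ] dist 0.131 phi 102.6 turn opts [np.float64(0.024), np.float64(-35.976)] t 19.08 tcp [0.4751 0.1468 0.115 ] xaxis [-0.0012 -0.0002 -1.    ] z [ 0.9758  0.2185 -0.0012] q6 -1.6412203199714337 F [2.7677 0.114  0.781 ] open 0.0209
grip H,L,z 0.06612512236917788 -1.7084033880909765e-06 0.13442344796310168
```

View pics/s23.png

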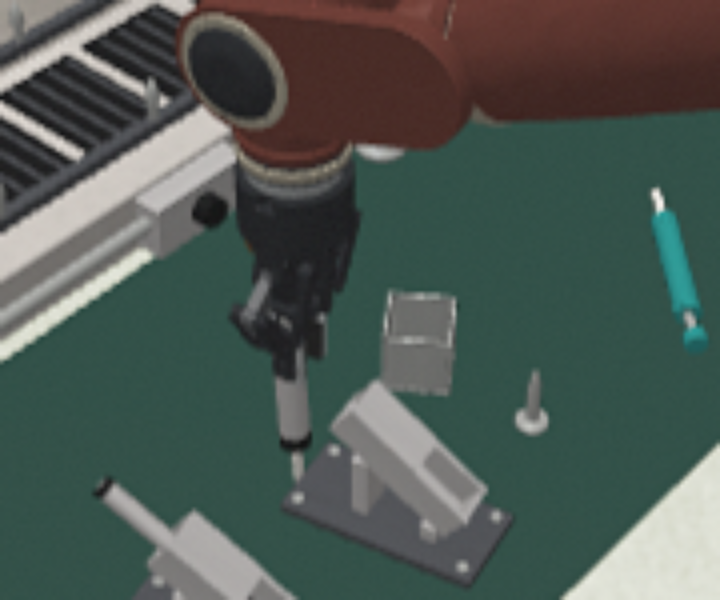

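View pics/s23w.png

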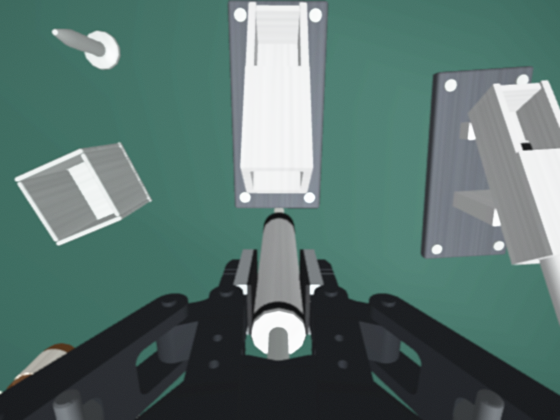

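Nearly upright. I'll lift it off with a small back-away from the plate, then measure the tilt in free air from two views.

drive_tool(commands="1 0 0 0.2 0; 1 -0.4 0 0.25 0; 1 -1 0 0.25 0; 1 -1.7 0 0.25 0; 1 -2.4 0 0.25 0; 1 -2.8 0 0.25 0; 1 -2.8 0 0.25 0; 1 -2.8 0 0.25 0", newtons=35)

```text
t: 19.85
tool_pos: [0.4855, 0.1491, 0.2269]
tool_rot: [-0.173, 1.565, 0.173]
contact_force: [0.6, -0.1, -0.7]
opening: 0.0209
```

```bash
cat > tilt.py <<'E'
from h import *
import sys
n=sys.argv[1]
goto([.487,.0054,.216],102.5)
t,r=tool();g=t+[0,0,.0195]
c=ctrl.camera_info('side');T=np.array(c['T']);K=np.array(c['K']);Ti=np.linalg.inv(T)
def proj(p): q=Ti[:3,:3]@p+Ti[:3,3];q=K@q/q[2];return q[:2]
im,d=ctrl.get_image('side');P=cloud('side',d)
top=proj(g);bot=proj(g-[0,0,.14]);print('grip px',top,'ideal tip px',bot)
# object mask: points near vertical line below grip
rad=np.linalg.norm(P[...,:2]-g[:2],axis=-1)
m=(rad<.04)&(P[...,2]<g[2]-.035)&(P[...,2]>g[2]-.16)
v,u=np.nonzero(m);print('n',len(v))
rows=[]
for y in range(v.min(),v.max()+1):
    uu=u[v==y]
    if len(uu): rows.append((y,uu.min(),uu.max(),uu.mean()))
rows=np.array(rows);print('rows',rows[0],rows[-1])
f=np.polyfit(rows[:,0],rows[:,3],1);ideal=(bot[0]-top[0])/(bot[1]-top[1]);print('slope px',f[0],'ideal',ideal)
cv2.imwrite(f'pics/{n}.png',np.hstack([cv2.resize(im[int(top[1])-20:int(top[1])+80,int(top[0])-50:int(top[0])+50],(400,400),interpolation=3),cv2.resize(ctrl.get_image('wrist')[0],(400,400))]))
E
python3 tilt.py t24
```

```text
shift [ 0.273 -3.513 -0.747] dist 0.144 phi 102.6 turn opts [np.float64(0.024), np.float64(-35.976)] t 19.85 tcp [0.4855 0.1491 0.2269] xaxis [-0.0013 -0.0002 -1.    ] z [ 0.9758  0.2185 -0.0013] q6 -1.6397987940193823 F [ 0.5963 -0.0953 -0.6663] open 0.0209
grip px [240.2275 202.4763] ideal tip px [241.6185 241.6901]
n 176
rows [213. 242. 242. 242.] [241.  240.  241.  240.5]
slope px 0.0741379310344812 ideal 0.035471569059426146
```

View pics/t24.png

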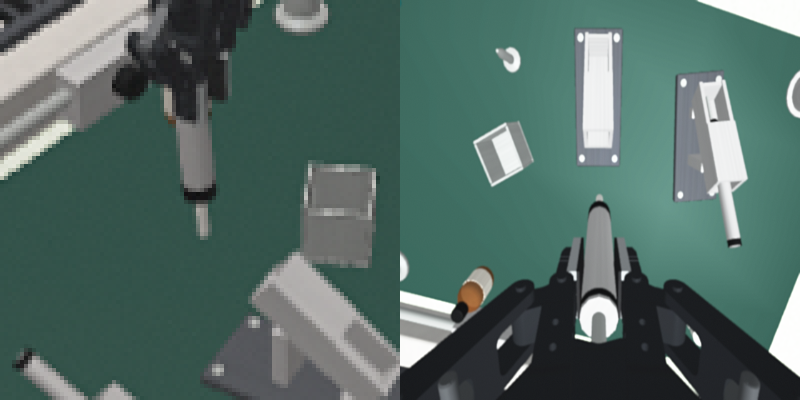

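```bash
cat > wt.py <<'E'
from h import *
o=ctrl.get_obs();t,r=tool(o);M=r.as_matrix()
c=ctrl.camera_info('wrist');T=np.array(c['T']);K=c['K']
im,d=ctrl.get_image('wrist')
v,u=np.mgrid[0:420,0:560]
p=np.stack([(u-K[0][2])/K[0][0]*d,(v-K[1][2])/K[1][1]*d,d],-1)@T[:3,:3].T+T[:3,3]
zl=np.array([M[0,2],M[1,2],0]);zl/=np.linalg.norm(zl);yl=np.array([-zl[1],zl[0],0])
q=p-t-[0,0,.0195]
a=q@zl;b=q@yl;h=q[...,2]
m=(abs(a)<.04)&(abs(b)<.014)&(h<-.025)&(h>-.16)&(d>0)
print('n',m.sum(),'h range',h[m].min(),h[m].max())
for lo,hi,R in((-.10,-.03,.011),(-.137,-.108,.004)):
    k=m&(h>lo)&(h<hi)&(abs(b)<(.004 if R>.005 else .0025))
    A=a[k];Hh=h[k];f=np.polyfit(Hh,A,1);fb=np.polyfit(h[m&(h>lo)&(h<hi)],b[m&(h>lo)&(h<hi)],1)
    print('R',R,'n',k.sum(),'front a at mid',np.polyval(f,(lo+hi)/2),'axis a',np.polyval(f,(lo+hi)/2)+R,'tilt deg da/dh',np.degrees(np.arctan(f[0])),'resid',np.std(A-np.polyval(f,Hh)),'side tilt',np.degrees(np.arctan(fb[0])),'b',np.polyval(fb,(lo+hi)/2))
kk=m&(h<h[m].min()+.004);print('tip',a[kk].mean(),b[kk].mean(),h[m].min())
E
python3 wt.py
```

```text
n 1627 h range -0.1315282838248237 -0.025032458894685566
R 0.011 n 543 front a at mid -0.00536342385515525 axis a 0.005636576144844749 tilt deg da/dh 4.223541948533123 resid 0.00046020507904316604 side tilt -0.27602748226488805 b 0.0008923864210554722
R 0.004 n 37 front a at mid -0.0021604754584299162 axis a 0.0018395245415700839 tilt deg da/dh 1.5818505811701267 resid 0.0007100205188984934 side tilt 1.1113026584136032 b 0.00112650285699857
tip -0.0023485372974916246 0.0009437483606864239 -0.1315282838248237
```

Wrist depth fit: still leaning about 4°, with the nozzle behind. I'll return to the plate end and push about 10 mm further to take that out.

drive_tool(commands="1 0.9 0 0 0; 1 1.8 0 0 0; 1 2.5 0 0 0; 1 2.75 0 0 0; 1 2.75 0 -0.15 0; 1 2.75 0 -0.3 0; 1 2.74 0 -0.42 0; 1 2.74 0 -0.52 0", newtons=30)

```text
t: 20.67
tool_pos: [0.4656, 0.1446, 0.1186]
tool_rot: [-0.173, 1.561, 0.173]
contact_force: [1.2, -0.8, -1.3]
opening: 0.0207
```

```bash
python3 wt.py; python3 -c "
from h import *
goto([.487,.0054,.216],102.5)"
```

```text
n 3063 h range -0.13847820897432603 -0.025025211877545247
R 0.011 n 740 front a at mid -0.007363003724641302 axis a 0.0036369962753586976 tilt deg da/dh -10.831669309726745 resid 0.013391815994614552 side tilt 0.08530457209910304 b 0.0003136587934405812
R 0.004 n 79 front a at mid 0.0065539578584407 axis a 0.0105539578584407 tilt deg da/dh 12.065618773245214 resid 0.0030683623400667936 side tilt 15.977371496913376 b 0.0014843100877775933
tip 0.016820879467910218 -0.002572344494277663 -0.13847820897432603
 shift [-2.432 -3.513 -0.221] dist 0.171 phi 102.6 turn opts [np.float64(0.025), np.float64(-35.975)] t 20.72 tcp [0.4651 0.1445 0.1187] xaxis [ 0.002   0.0002 -1.    ] z [0.9758 0.2186 0.002 ] q6 -1.6428700379875651 F [2.5719 1.2809 0.2956] open 0.0209
```

drive_tool(commands="1 0 0 0.2 0; 1 0 0 0.4 0; 1 -0.6 0 0.5 0; 1 -1.4 0 0.5 0; 1 -2.2 0 0.5 0; 1 -2.7 0 0.5 0; 1 -2.7 0 0.5 0; 1 -2.7 0 0.5 0")

```text
t: 21.38
tool_pos: [0.4859, 0.149, 0.2272]
tool_rot: [-0.173, 1.562, 0.173]
contact_force: [0.1, -0.7, -0.3]
opening: 0.0208
```

```bash
python3 wt.py; python3 tilt.py t26
```

```text
n 1428 h range -0.1309274347618208 -0.02500587901777888
R 0.011 n 488 front a at mid 0.00023230376553608773 axis a 0.011232303765536087 tilt deg da/dh -0.01812706803870855 resid 0.00043375058794922517 side tilt -0.007261235644001287 b 0.0007292276132428273
R 0.004 n 27 front a at mid 0.007577884622958613 axis a 0.011577884622958612 tilt deg da/dh -2.0644993158492944 resid 0.0005099643063100875 side tilt -0.1287215815995479 b 0.0009224370078417586
tip 0.007933846972388315 0.0009400002725157929 -0.1309274347618208
 shift [ 0.23  -3.512 -0.729] dist 0.144 phi 102.6 turn opts [np.float64(0.024), np.float64(-35.976)] t 21.43 tcp [0.4848 0.1489 0.2252] xaxis [-0.0012 -0.0002 -1.    ] z [ 0.9758  0.2185 -0.0012] q6 -1.6399240917021196 F [-0.5691 -0.5309 -1.9182] open 0.0208
grip px [240.5021 203.078 ] ideal tip px [241.8734 242.2232]
n 172
rows [213. 233. 233. 233.] [240. 237. 239. 238.]
slope px 0.07066619751348914 ideal 0.03503090153408274
```

View pics/t26.png

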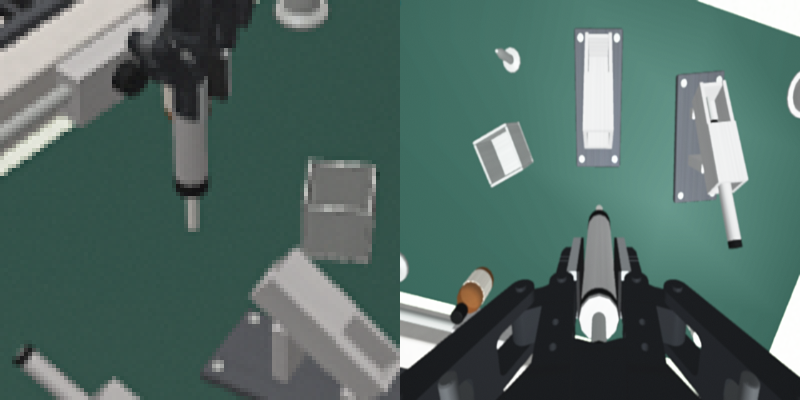

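Measured upright: barrel 0.0°, barrel-to-nozzle line about 0.3°. Now I'll carry it gently over the pot's mouth centre (0.487,0.0054), correcting for the tip's 11 mm offset from the tool axis.

```bash
python3 -c "
from h import *
goto([.476,.002,.226],102.5)"
```

```text
shift [-0.061 -3.538 -0.992] dist 0.147 phi 102.6 turn opts [np.float64(0.024), np.float64(-35.976)] t 21.53 tcp [0.4838 0.1487 0.2234] xaxis [-0.0042 -0.0006 -1.    ] z [ 0.9758  0.2185 -0.0042] q6 -1.6399215773152178 F [ 0.5913 -0.1219 -0.6759] open 0.021
```

drive_tool(commands="1 0 -0.2 -0.05 0; 1 0 -0.55 -0.15 0; 1 0 -0.95 -0.26 0; 1 0 -1.35 -0.38 0; 1 0 -1.75 -0.49 0; 1 0 -2.15 -0.6 0; 1 0 -2.55 -0.71 0; 1 0 -2.95 -0.83 0")

```text
t: 22.2
tool_pos: [0.4772, 0.0252, 0.2242]
tool_rot: [-0.173, 1.567, 0.173]
contact_force: [-0.2, -0.7, -0.5]
opening: 0.021
```

drive_tool(commands="1 0 -0.3 -0.08 0; 1 0 -0.5 -0.14 0; 1 0 -0.58 -0.16 0; 1 0.1 -0.58 -0.16 0; 1 0.3 -0.58 -0.16 0; 1 0.5 -0.58 -0.16 0; 1 0.62 -0.58 -0.16 0; 1 0.62 -0.58 -0.16 0")

```text
t: 22.87
tool_pos: [0.4758, 0.0031, 0.1985]
tool_rot: [-0.173, 1.568, 0.175]
contact_force: [-0.4, 0.9, -1.0]
opening: 0.0209
```

```bash
python3 wt.py; python3 tilt.py t27; python3 - <<'E'
from h import *
# pot rim from side, and top view
for n in('side','top'):
    im,d=ctrl.get_image(n);P=cloud(n,d)
    m=(abs(P[...,0]-.487)<.045)&(abs(P[...,1]-.005)<.045)&(P[...,2]>.047)&(P[...,2]<.06)
    r=cv2.minAreaRect((P[m][:,:2]*1000).astype(np.float32));print(n,m.sum(),r)
    cv2.imwrite(f'pics/{n}27.png',im)
E
```

```text
n 1419 h range -0.12986528772453385 -0.025076794804705437
R 0.011 n 483 front a at mid 1.26475013860366e-05 axis a 0.011012647501386036 tilt deg da/dh 0.1974869897544172 resid 0.00046269564626591275 side tilt -0.19442502949873222 b 0.0007768534446436637
R 0.004 n 26 front a at mid 0.0069664338419227 axis a 0.0109664338419227 tilt deg da/dh -2.4628566791620385 resid 0.0005754745674569739 side tilt 1.695436936104962 b 0.001268342784019143
tip 0.0073379514989348905 0.0010395245411624198 -0.12986528772453385
 shift [-0.414  0.     0.275] dist 0.020 phi 102.7 turn opts [np.float64(0.034), np.float64(-35.966)] t 22.92 tcp [0.4762 0.003  0.1995] xaxis [-0.0025  0.0004 -1.    ] z [ 0.9757  0.2193 -0.0023] q6 -1.942146040839359 F [-0.6247 -0.4362 -0.0864] open 0.0209
grip px [279.4049 185.9487] ideal tip px [278.2109 223.5956]
n 146
rows [197.  272.  279.  275.2] [221.  274.  275.  274.5]
slope px -0.03289010989010976 ideal -0.03171457653035727
side 83 ((485.48779296875, 8.054862976074219), (51.772056579589844, 57.00794982910156), 35.76435852050781)
top 55 ((489.110107421875, 5.460643768310547), (51.40597152709961, 52.37290954589844), 34.66946792602539)
```

View pics/t27.png

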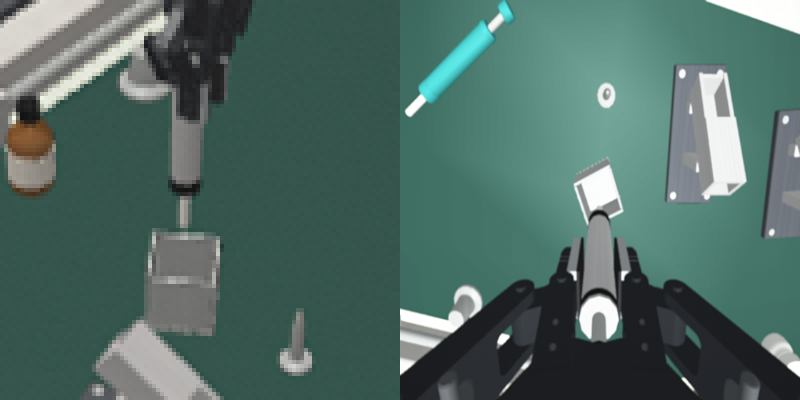

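```bash
python3 - <<'E'
from h import *
c=ctrl.camera_info('side');T=np.array(c['T']);K=np.array(c['K'])
for uv in((274.5,221.5),(274.5,222.5)):
    r=T[:3,:3]@np.linalg.inv(K)@[*uv,1]
    for x in(.0855,.0875,.0895): print(uv,(T[:3,3]+r*(x-T[2,3])/r[2]))
o=ctrl.get_obs();print(o['t'],o['tool_pos'],np.abs(o['dq']).max(),o['opening'])
E
```

```text
(274.5, 221.5) [0.4857 0.0088 0.0855]
(274.5, 221.5) [0.4843 0.0105 0.0875]
(274.5, 221.5) [0.4829 0.0122 0.0895]
(274.5, 222.5) [0.4829 0.0121 0.0855]
(274.5, 222.5) [0.4815 0.0138 0.0875]
(274.5, 222.5) [0.4801 0.0155 0.0895]
23.1167 [0.4772 0.0026 0.2013] 0.0032421065641911277 0.02047658698802864
```

drive_tool(commands="1 0 0 0 0; 1 0 0 0 0; 1 0 0 0 0; 1 0 0 0 0; 1 0 0 0 0; 1 0 0 0 0")

```text
t: 23.62
tool_pos: [0.477, 0.0024, 0.2009]
tool_rot: [-0.173, 1.564, 0.173]
contact_force: [0.3, 0.4, -0.5]
opening: 0.021
```

View pics/top27.png

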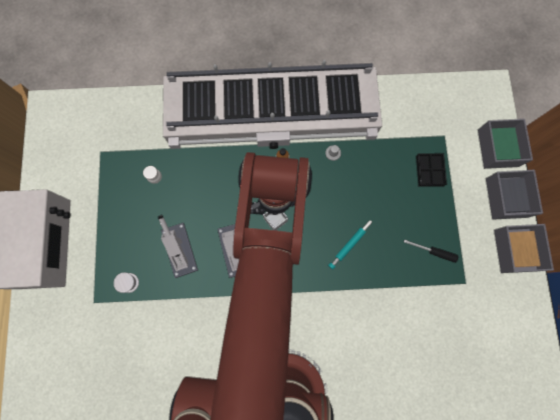

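The nozzle is within 1–3 mm of the mouth centre in both views, and everything else sits at the same pixels as in the first top view. Handing in.

```bash
python3 -c "
from station import ctrl
print(ctrl.finish_job())"
```

```text
the job is handed in; nothing more can be done
None
```

The job is handed in at about 23.6 s of the 72 s allowed. The pot stands mouth up and released, and the arm is holding the sucker upright over its mouth.

**How it was done**
- **Pot:** I rolled it over in two quarter turns, using light corner grips. It stands at about (0.487, 0.005) m.
- **Sucker:** I drew it out along its own axis. Since the tool can only point down, I uprighted it by pivoting it in the grip, with the nozzle tip hooked against the end of the fixed holder's base plate. Then I carried it over the pot.

**Last checks**
- **Pot:** the rim measured 54 mm high, and the pot had not moved when I looked again.
- **Sucker tilt:** the barrel fit gave 0.2° or less, and the side view agreed with vertical. A fit on the nozzle alone gave about 2.5°, but from only 26 points.
- **Nozzle position:** about 33 mm above the rim. It is within about 1 mm of the mouth centre by the wrist camera and about 3 mm by the side camera. The two cameras differ by about 3 mm on absolute position.
- **Contact and surroundings:** contact force was about zero at the end, and the pen and bystanders that were visible looked unmoved in the top view. The arm hid the pin and part of the flux bottle there, but other late views showed both standing.

**What went wrong on the way**
- The first tipping attempt only slid the pot about 24 mm.
- One regrip on the pot had barely caught, so I redid it.
- The nozzle rode up over the base plate once before it hooked.
- The barrel now sits about 11 mm off the centre of the 22 mm wide pads, close to their edge. The grip was steady when I finished.

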